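Close down the pipetting station

TASK

Close down the pipetting station for the day: lay every pipette that is lying loose on the bench back in a free slot of the sloped red stand, plunger end up the slope, nested fully down in both notches with the lower end of its handle at the lower rib, like the one already there, one to a slot. Shut the lid of the open tip box, and after that swing its clip down the front until it is home on its catch. Every pipette must be lying in the stand at the end, and do not knock over the bottles, the vial or the pen cup.

Things in the scene. Friction and masses are not known exactly. Their poses are not given: they have to be found in the camera images.
- P1: white pipette, 240 mm, 90 g, loose on the bench or absent. Origin on its axis at the lower end of the handle; +x to the plunger, +y to the finger rest. Handle x 0 to 110 mm, 30 wide (y), 26 thick (z), square ends; grasp across it at x 55; finger rest x 95 to 107 stands 18 mm out of +y; shaft 15 mm dia x 0 to -60, nozzle 8 mm dia to -95; button 22 mm dia x 130 to 145.
- P2: another loose pipette just like P1, same size and frame; lies flat on the bench on its side, may point any way; may be absent.
- P3: another loose pipette just like P1, same size and frame; lies flat on the bench on its side, may point any way; may be absent.
- P4: another loose pipette just like P1, same size and frame; lies flat on the bench on its side, may point any way; may be absent.
- P5: another loose pipette just like P1, same size and frame; lies flat on the bench on its side, may point any way; may be absent.
- R1: a pipette just like P1 that already lies seated in a slot of the sloped stand and stays there; only one of R1, R2 and R3 is present, so its slot differs from run to run.
- R2: a pipette just like P1 that already lies seated in a slot of the sloped stand and stays there; only one of R1, R2 and R3 is present, so its slot differs from run to run.
- R3: a pipette just like P1 that already lies seated in a slot of the sloped stand and stays there; only one of R1, R2 and R3 is present, so its slot differs from run to run.
- cradle: sloping part of the fixed red acrylic pipette stand, 350 mm wide. Frame: x up the slope (0.45 rad above level, far end high), y across, z square to the slope, up; origin 90 mm above the bench. Six slots, 58 mm apart. A seated pipette lies along x, plunger uphill, its origin at x -55 to -52, z 13 mm (15 if on its other side). Between the ribs is free space down to a sheet at z -30 mm.
- slot0 (a point): first of the six slots, at y = -145 mm in the cradle frame; the others at -87, -29, +29, +87 and +145 mm. The point is where the origin of a pipette seated in it comes (cradle x -55, z 13 mm); its axes are the cradle's.
- slot5 (a point): last of the six slots, at y = +145 mm in the cradle frame; like slot0.
- upper_rib (a point): middle of the upper notched rib, cradle x 24 to 32 mm: the handle rests in it. Notches 38 mm wide with their floor at z = 0 (this point), teeth up to z = 14 mm.
- lower_rib (a point): middle of the lower notched rib, cradle x -63 to -55 mm: the shaft rests in it and the handle's lower end stops against its uphill face; a pipette laid a few mm short of that stays by friction or slides to it. Notches 22 mm wide with their floor at z = 5.5 mm (this point), teeth up to z = 21 mm.
- tip_box: open tip box, blue base with frosted lid, fixed. Origin under its centre; its front (clip side) faces its -x, roughly the robot's left. Base 86 (x) by 124 (y) by 65 mm high. Shut lid: x -43 to 43, z 65 to 100 mm, flat top. Lid shut, the clip's hinge runs along y at x -46, z 87; the closed clip hangs down the front, outer face at x -50, lower end at z 47.
- box_lid (a joint): opening angle of the tip box lid, rad: 0 shut, 1.57 upright, 1.9 fully open. A stiff hinge: it stays where it is left (0.05 N m; under 1 N at the free edge). Push the outside of its top near the free edge.
- lid_hinge (a point): middle of the lid's hinge line, which runs along y of the tip box at its x = 43, z = 65 mm. The lid's free front edge is 86 mm from it; its flat top lies 35 mm off the hinge.
- box_clip (a joint): angle of the clip from the lid's front wall, rad: 0 closed on its catch, 1.57 sticking straight out, 1.9 its stop. A stiff hinge: it stays where it is left (0.012 N m; under 1 N near its end).
- clip_end (a point): free end of the clip, a plate 46 mm wide (y of the box), 4 mm thick, reaching 40 mm from its hinge, which is on the lid's front wall; middle of width and thickness.
- reagent_bottle: amber jar with a red cap, 62 mm in diameter, 120 mm high, standing; origin under its centre. Not part of the job.
- wash_bottle: white wash bottle with a bent spout, 68 mm in diameter, about 200 mm high, standing; origin under its centre. Not part of the job.
- pen_cup: steel cup of pens, 76 mm in diameter, 140 mm high with its pens, standing; origin under its centre. Not part of the job.
- vial: small glass vial with a white cap, 28 mm in diameter, 55 mm high, standing; origin under its centre. Not part of the job.
Not all that is in view belongs to the job. Leave any green or orange look-alike of the P2 alone.

How it is judged:
By the outcome, as a careful person would: the job done as asked, in the order asked, and still so for the second after the job is handed in, with the robot touching nothing.
Of P1, P2, P3, P4, P5 only 3 to 5 are there at a start; the rules pass over those that are not, and their reading is None.
Of R1, R2, R3 only 1 to 1 are there at a start; the rules pass over those that are not, and their reading is None.
At some moment in a run one of P1, P2, P3, P4, P5 may be knocked a few centimetres aside while the robot is not near it.
Once in a run the grip may slacken for a moment while it holds something.
It also fails if it takes over 210 s, if anything falls off the work surface, if the arm or the gripper's body presses on something with over 40 N, if the wrist force passes 120 N, or if a joint passes its speed limit or range.

ROBOT

A 6-joint arm with a two-finger parallel gripper is mounted at the origin on the work surface. World frame = base frame: x ahead of the robot, y to its left, z up, the work surface at z = 0. Lengths are in m, angles in rad, forces in N, time in s.
With the tool pointing down it reaches from about 0.375 to 0.9 m from the base axis. Payload 3.1 kg.
Tool frame: the origin (TCP) lies between the finger pads; the fingertips stand ahead of it and the grasp point (between the pads) is the TCP (arm.tcp_to_tips is the z of the fingertips in the tool frame, in m); z points along the fingers, y is the line along which they close (so a half turn about z gives the same grasp; the last joint's range is limited). The gripper opens to 85 mm and grips with 20 to 120 N. Pads are 22 mm wide; open, the fingers measure 114 mm over their backs; the gripper's body (76 mm by 85 mm) begins 54 mm behind the grasp point. The pads swing forward as they close: fully open they stand 13 mm farther back than shut.
Start: joints at [-0.178, 0.527, 1.433, -0, 1.181, -0.178], TCP at [0.625, 0, 0.216] pointing down, gripper open.
Joint ranges: [-3.08, 3.08], [-0.75, 2.2], [0.22, 2.44], [-1.43, 4.57], [0, 2.65], [-2.85, 2.85]. Speed limits (rad/s): [2.79, 2.79, 3.14, 3.14, 3.14, 3.14].

INTERFACE

Orientations are given as [roll, pitch, yaw] about the fixed x, y, z axes, in that order (R = Rz(yaw) Ry(pitch) Rx(roll)).
In Python, from workcell import arm gives the robot as it stands.
- The arm moves only by the tool jog_arm, never from a script. Its arguments are lists of equal length, an entry for each row: "xyz": the shift along the tool's x, y, z normalised to -1 to 1, where 1 is 500 mm, a list of three; "turn": the turn about the tool's z normalised to -1 to 1, where 1 is 90 degrees; "claw": the opening, from 0 (shut) to 1 (fully open). In form: {"xyz": [[dx, dy, dz], ...], "turn": [turn, ...], "claw": [claw, ...]}. A call has 1 to 20 rows; each row shifts and turns the commanded pose from where the row before left it, along the tool's axes as they then stand; what a row does not reach is not made up. A row lasts 1/12 s, in which the tool goes at most 41.7 mm and 7.16 degrees, less where a joint would pass 70% of its speed; a pose out of reach is approached as far as the arm can. A call with a number of a shift or a turn outside -1 to 1 is refused whole. A call with a gripper value outside its range is refused whole. The fingers move at their own pace and stop on an object; the grip force is fixed at half the most. Time passes only in rows, so rows that do not move let the fingers close. It gives the time, the measured TCP pose, the force, the opening and the grip force at its end, in the units of the state.
- arm.sense(): the state, without advancing time (a new reading comes with each control period).
- arm.read_camera(name): name is "scene" or "side" or "wrist"; returns a dict with "frame" (480x640x3 uint8, blue, green, red), "range_z" (480x640 float32, m along the optical axis (not along the pixel's ray), 0 where there is no reading), "vertical_fov" (degrees; the focal length in pixels is half the picture's height over the tangent of half this angle, whatever the lens; pixels are square), "cx", "cy" (the principal point, pixels), "R" (3x3) and "t" (3): a world point X has camera coordinates R X + t; the wrist camera has in their place "T_tool_cam" (4x4, takes a point from camera to tool coordinates, whose origin is the TCP and whose axes are the flange's). Camera axes: x right, y down, z forward; pixel columns grow to the right and rows downward; lengths in m; the calibration is good to about 2 mm. A picture is of the moment at which its call begins: read the wrist's pose just before it.
- arm.sign_off(): hands the job in; it is judged then, once.
Trained networks look in the newest picture that a camera, given by its name, has taken for a name from the list of things; names that differ only in an ending like _2 or _b are one class to them, and where a whole thing is asked for, a point or a joint stands for the part that bears it (a point fixed in the world has none). Each returns a list of dicts, best first, with "score" (0 to 1); they miss things now and then, are a little off and sometimes report something else, mostly with a low value. They report only what shows in the picture. A call takes as long as a camera call. They do not tell look-alikes from the thing itself.
- arm.look_for(camera, name): "location" ([x, y, z] in m, in world coordinates, good to about 4 mm: the middle of the surface that is visible of it).
- arm.masks_of(camera, name): "pixels" (480x640 bool, what is visible of it).
The state is a dict: "clock": time; "joint_positions": joint angles; "qvel": joint speeds; "tau": joint torques, N m; "ee_pos": TCP position; "orientation": TCP orientation; "contact_force": force on the tool from outside, world axes, zero at the start; "torque": the same for the moment, N m; "grip_width": finger opening in m; "grip_force": force on a finger pad.
Only numpy, scipy, OpenCV 4.12 (cv2) and the standard library are available. Lean on these libraries where they do the work, as an engineer would, in place of code of your own. Each camera call takes 0.05 s, during which the arm holds its last target. There are 200 camera calls.

## Working session

There is one attempt and no reset: what is moved stays moved. The work goes in short steps, Python scripts to look and compute and a tool call to move; the robot and the scene stay as the last step left them, time stands still between calls to the robot, and variables do not carry over. Pictures are saved under pics/ and viewed, at most 14 in all, crops included, and the job is handed in when it is done.

Besides the shell and the picture viewer there is one more tool, called as name(argument=value, ...), one argument or row to a line, values as JSON. jog_arm: Moves the arm, as the interface text tells. Its arguments: {"type":"object","properties":{"xyz":{"type":"array","items":{"type":"array","items":{"type":"number","minimum":-1,"maximum":1}}},"turn":{"type":"array","items":{"type":"number","minimum":-1,"maximum":1}},"claw":{"type":"array","items":{"type":"number"}}},"required":["xyz","turn","claw"]}

```bash
mkdir -p pics; cat > h.py <<'E'
import numpy as np, cv2
from workcell import arm
from scipy.spatial.transform import Rotation as Ro
def cam(n):
    s=arm.sense(); c=arm.read_camera(n)
    f=240/np.tan(np.radians(c["vertical_fov"])/2); c["f"]=f
    if "R" not in c:
        T=np.eye(4); T[:3,:3]=Ro.from_euler("xyz",s["orientation"]).as_matrix(); T[:3,3]=s["ee_pos"]
        W=T@np.array(c["T_tool_cam"]); c["R"]=W[:3,:3].T; c["t"]=-c["R"]@W[:3,3]
    c["R"]=np.array(c["R"]); c["t"]=np.array(c["t"])
    v,u=np.mgrid[:480,:640]; z=c["range_z"]
    P=np.stack([(u-c["cx"])/f*z,(v-c["cy"])/f*z,z],-1)
    c["W"]=(P-c["t"])@c["R"]; c["ok"]=z>0
    return c
def px(c,X):
    p=c["R"]@np.array(X)+c["t"]; return p[:2]/p[2]*c["f"]+[c["cx"],c["cy"]]
E
python3 - <<'E'
from h import *
for n in ["scene","side"]:
    c=cam(n); cv2.imwrite(f"pics/{n}0.png",c["frame"])
    print(n,"campos",-c["R"].T@c["t"])
    for k in ["P1","R1","cradle","tip_box","box_lid","clip_end","reagent_bottle","wash_bottle","pen_cup","vial"]:
        print(k,[(round(d["score"],2),np.round(d["location"],3).tolist()) for d in arm.look_for(n,k)])
print(arm.sense(),arm.tcp_to_tips)
E
```

```text
scene campos [ 1.33350208 -0.38158596  0.80139918]
P1 [(0.89, [0.247, -0.278, 0.024]), (0.84, [0.512, -0.064, 0.021]), (0.72, [0.543, -0.214, 0.023]), (0.69, [0.606, -0.14, 0.02]), (0.61, [0.624, 0.003, 0.023]), (0.53, [0.778, -0.295, 0.099])]
R1 [(0.97, [0.556, 0.333, 0.117])]
cradle [(0.9, [0.573, 0.271, 0.087]), (0.44, [0.544, -0.215, 0.023]), (0.37, [0.454, -0.369, 0.07])]
tip_box [(0.98, [0.455, -0.372, 0.073])]
box_lid [(0.63, [0.417, -0.369, 0.174]), (0.61, [0.419, -0.37, 0.106])]
clip_end [(0.55, [0.418, -0.372, 0.177])]
reagent_bottle [(0.56, [0.783, 0.189, 0.079]), (0.39, [0.771, 0.085, 0.036])]
wash_bottle [(0.68, [0.546, -0.214, 0.025]), (0.57, [0.778, -0.295, 0.1])]
pen_cup [(0.82, [0.818, -0.035, 0.094]), (0.52, [0.452, -0.371, 0.068])]
vial [(0.94, [0.77, 0.087, 0.034])]
side campos [ 0.17751414 -0.89444778  0.71235583]
P1 [(0.97, [0.219, 0.253, 0.02]), (0.93, [0.246, -0.293, 0.019]), (0.82, [0.487, -0.074, 0.02]), (0.71, [0.537, -0.221, 0.017]), (0.71, [0.606, -0.002, 0.02]), (0.7, [0.581, -0.142, 0.023])]
R1 [(0.96, [0.526, 0.331, 0.1])]
cradle [(0.8, [0.534, 0.266, 
[... 459 characters left out ...]
 array([-1.78502138e-01,  5.27495279e-01,  1.43269407e+00, -8.47970746e-07,
        1.18142682e+00, -1.78489678e-01]), 'qvel': array([-2.90173617e-04,  4.72403720e-04, -1.38464392e-03, -2.37393999e-04,
        9.48053779e-04, -6.28381489e-05]), 'tau': array([ 5.46688843e-04, -4.42330849e+01, -1.78423709e+01, -2.51932670e-04,
        8.34493549e-04, -1.93632054e-06]), 'ee_pos': array([6.24972565e-01, 3.28286053e-05, 2.16215195e-01]), 'orientation': array([-3.14156938e+00, -3.40227693e-06,  1.57078419e+00]), 'contact_force': array([0.49104633, 0.14229371, 0.23401418]), 'torque': array([5.77674177e-02, 6.72643405e-05, 3.31652253e-02]), 'grip_force': 0.0, 'grip_width': 0.08568765512670189} 0.019
```

View pics/scene0.png

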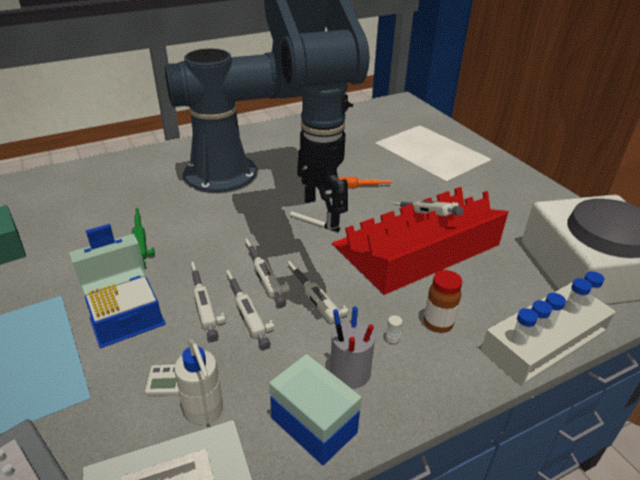

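View pics/side0.png

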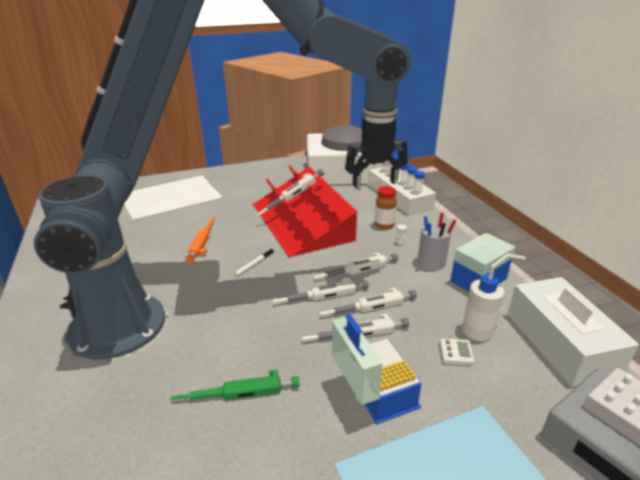

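The scene shows four loose white pipettes around x 0.5–0.65, y −0.22–0. R1 is seated in the red stand, the tip box at left is open, and there are green and orange look-alikes. I'll raise the wrist over the group to measure it.

jog_arm(
  xyz=[
    [-0.03, -0.025, -0.06],
    [-0.03, -0.025, -0.06],
    [-0.03, -0.025, -0.06],
    [-0.03, -0.025, -0.06],
    [-0.03, -0.025, -0.06],
    [-0.03, -0.025, -0.06],
    [0, 0, 0],
    [0, 0, 0],
  ],
  turn=[0, 0, 0, 0, 0, 0, 0, 0],
  claw=[1, 1, 1, 1, 1, 1, 1, 1],
)

```text
clock: 1.77
ee_pos: [0.5504, -0.091, 0.3987]
orientation: [3.136, 0.002, 1.569]
contact_force: [0.1, -0.1, -0.7]
grip_width: 0.0852
grip_force: 0.0
```

```bash
python3 - <<'E'
from h import *
c=cam("wrist"); cv2.imwrite("pics/w1.png",c["frame"]); W=c["W"]
print("campos",-c["R"].T@c["t"], arm.sense()["ee_pos"])
for p in [(0,0),(0,639),(479,0),(479,639)]: print(p,W[p].round(3))
for k in ["P1","R1"]:
    print(k,[(round(d["score"],2),np.round(d["location"],3).tolist()) for d in arm.look_for("wrist",k)])
s=cam("scene"); cv2.imwrite("pics/s1.png",s["frame"])
print([(round(d["score"],2),np.round(d["location"],3).tolist()) for d in arm.look_for("scene","P1")])
np.savez("c1.npz",ww=c["W"],wf=c["frame"],sw=s["W"],sf=s["frame"])
E
```

```text
campos [ 0.55057513 -0.00922764  0.55609634] [ 0.54985071 -0.0901295   0.39668913]
(0, 0) [ 0.14   0.13  -0.001]
(0, 639) [0.966 0.13  0.001]
(479, 0) [ 0.485 -0.081  0.499]
(479, 639) [ 0.616 -0.079  0.5  ]
P1 [(0.95, [0.52, -0.206, 0.027]), (0.91, [0.244, -0.279, 0.023]), (0.73, [0.581, -0.133, 0.023]), (0.71, [0.492, -0.056, 0.028]), (0.69, [0.61, 0.012, 0.024])]
R1 []
[(0.94, [0.546, -0.215, 0.024]), (0.86, [0.513, -0.062, 0.021]), (0.86, [0.227, 0.275, 0.018]), (0.58, [0.625, 0.002, 0.024]), (0.56, [0.609, -0.142, 0.022])]
```

View pics/w1.png

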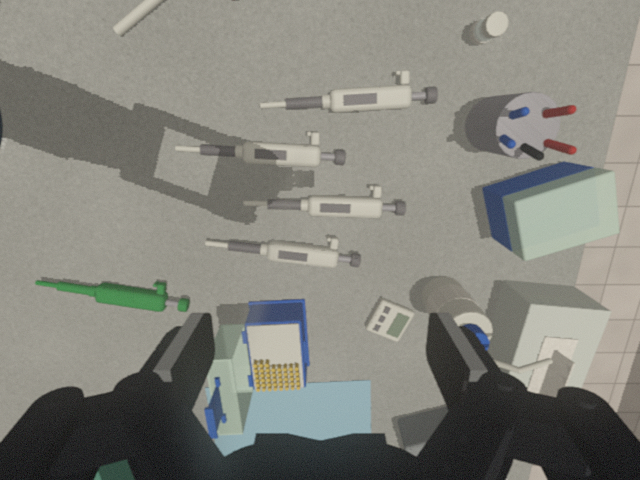

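Four white pipettes (image y≈95–250), all pointing +x with the finger rest to +y. Next I view the stand and fit the pipette poses.

jog_arm(
  xyz=[
    [0.07, 0, 0],
    [0.07, 0, 0],
    [0.07, 0, 0],
    [0.07, 0, 0],
    [0.07, 0, 0],
    [0.07, 0, 0],
    [0.07, 0, 0],
    [0.07, 0, 0],
    [0.07, 0, 0],
    [0, 0, 0],
    [0, 0, 0],
  ],
  turn=[0, 0, 0, 0, 0, 0, 0, 0, 0, 0, 0],
  claw=[1, 1, 1, 1, 1, 1, 1, 1, 1, 1, 1],
)

```text
clock: 2.93
ee_pos: [0.5492, 0.2273, 0.3945]
orientation: [-3.139, 0.001, 1.575]
contact_force: [0.4, -0.3, 0.4]
grip_width: 0.0856
grip_force: 0.0
```

```bash
cat >> h.py <<'E'
from scipy.optimize import minimize
# top outline of a pipette (mm): x0,x1,y0,y1
RECT=[(0,110,-15,15),(95,107,15,33),(-60,0,-7.5,7.5),(-95,-60,-4,4),(110,130,-5,5),(130,145,-11,11)]
def sdf(Q):
    d=[np.maximum(np.maximum(a-Q[:,0],Q[:,0]-b),np.maximum(e-Q[:,1],Q[:,1]-g)) for a,b,e,g in RECT]
    return np.min(d,0)
def samples(my):
    o=[]
    for a,b,e,g in RECT:
        X,Y=np.meshgrid(np.arange(a+1,b,3),np.arange(e+1,g,3)); o.append(np.c_[X.ravel(),my*Y.ravel()])
    return np.vstack(o)
from scipy.spatial import cKDTree
def fitpip(P):
    """P Nx2 (m). returns best (cost,x,y,yaw,mirror)"""
    P=P*1000
    if len(P)>1500: P=P[np.random.default_rng(0).choice(len(P),1500,False)]
    T=cKDTree(P); m=P.mean(0); ax=np.linalg.svd(P-m,full_matrices=False)[2][0]; a0=np.arctan2(ax[1],ax[0])
    best=None
    for my in (1,-1):
        S=samples(my)
        for fl in (0,np.pi):
            def cost(v):
                c,s=np.cos(v[2]),np.sin(v[2]); R=np.array([[c,-s],[s,c]])
                Q=(P-v[:2])@R; Q[:,1]*=my
                o=np.minimum(np.maximum(sdf(Q),0),15)**2
                d=np.minimum(T.query(S@R.T+v[:2])[0],15)**2
                return o.mean()+d.mean()
            a=a0+fl; v0=[*(m-45*np.array([np.cos(a),np.sin(a)])),a]
            r=minimize(cost,v0,method="Nelder-Mead",options=dict(initial_simplex=[v0,[v0[0]+15,v0[1],a],[v0[0],v0[1]+8,a],[v0[0],v0[1],a+.1]],xatol=.05,fatol=.01,maxiter=200))
            if best is None or r.fun<best[0]: best=(r.fun,r.x[0]/1000,r.x[1]/1000,(r.x[2]+np.pi)%(2*np.pi)-np.pi,my)
    return best
def pips(W,frame):
    """white-ish raised blobs"""
    hsv=cv2.cvtColor(frame,cv2.COLOR_BGR2HSV)
    m=((W[...,2]>.006)&(W[...,2]<.045)&(hsv[...,1]<80)&(W[...,0]>.3)&(W[...,0]<.95)).astype(np.uint8)
    n,l,st,ce=cv2.connectedComponentsWithStats(cv2.morphologyEx(m,cv2.MORPH_CLOSE,np.ones((3,3))),connectivity=8)
    out=[]
    for i in range(1,n):
        p=W[(l==i)&(m>0)][:,:2]
        if len(p)<300: continue
        L=np.ptp((p-p.mean(0))@np.linalg.svd(p-p.mean(0),full_matrices=False)[2][0])
        if .15<L<.28: out.append(fitpip(p))
    return out
E
python3 - <<'E'
from h import *
np.set_printoptions(suppress=True)
d=np.load("c1.npz")
for k in ("w","s"):
    for b in pips(d[k+"w"],d[k+"f"]): print(k,np.round(b,4))
c=cam("wrist"); cv2.imwrite("pics/w2.png",c["frame"]); print(arm.sense()["ee_pos"])
s=cam("side"); np.savez("c2.npz",ww=c["W"],wf=c["frame"],sw=s["W"],sf=s["frame"])
for b in pips(s["W"],s["frame"]): print("side",np.round(b,4))
print("R",[(round(x["score"],2),np.round(x["location"],3).tolist()) for x in arm.look_for("wrist","R1")])
def red(W,f):
    h=cv2.cvtColor(f,cv2.COLOR_BGR2HSV); return W[((h[...,0]<8)|(h[...,0]>172))&(h[...,1]>130)&(h[...,2]>40)&(W[...,2]>.02)&(W[...,1]>.08)&(W[...,0]<.72)]
for W,f in ((c["W"],c["frame"]),(d["sw"],d["sf"]),(s["W"],s["frame"])):
    r=red(W,f); print(len(r),np.percentile(r,[1,50,99],axis=0).round(3).tolist())
E
```

```text
w [1.0275 0.5646 0.0069 0.0638 1.    ]
w [ 1.0315  0.4425 -0.0596 -0.0448  1.    ]
w [ 0.9809  0.5321 -0.1364 -0.0313  1.    ]
w [ 1.0035  0.4701 -0.2068 -0.1159  1.    ]
w [130.227    0.8414  -0.3627   1.3839  -1.    ]
s [48.7319  0.7655  0.5093  2.8289  1.    ]
s [ 2.1703  0.4458 -0.06   -0.0535  1.    ]
s [15.7103  0.5614  0.0077  0.0717  1.    ]
s [ 1.9409  0.4732 -0.2074 -0.1239  1.    ]
s [ 1.7583  0.5367 -0.1369 -0.0378  1.    ]
s [14.5769  0.9422  0.3521  1.632   1.    ]
[0.54941523 0.22590408 0.3947237 ]
side [24.7796  0.7587  0.5105 -0.3715 -1.    ]
side [98.9967  0.8885  0.3342 -1.7419  1.    ]
side [3.2626 0.5629 0.0052 0.0547 1.    ]
side [ 2.4795  0.4399 -0.0621 -0.0542  1.    ]
side [ 2.1675  0.532  -0.1392 -0.038   1.    ]
side [81.5095  0.8431 -0.3485 -1.6542  1.    ]
R [(0.55, [0.538, 0.343, 0.113])]
29428 [[0.47, 0.144, 0.022], [0.56, 0.291, 0.079], [0.64, 0.43, 0.116]]
8226 [[0.101, 0.139, 0.022], [0.599, 0.287, 0.08], [0.65, 1.324, 0.149]]
3655 [[0.463, 0.136, 0.021], [0.554, 0.25, 0.063], [0.642, 0.482, 0.114]]
```

View pics/w2.png

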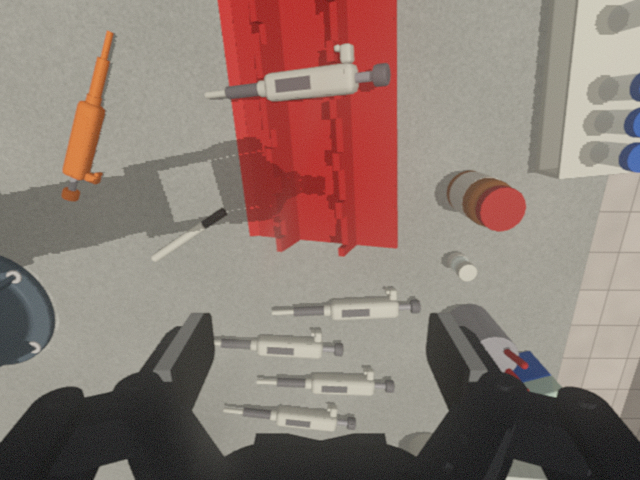

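Stand in view: R1 (row 85) is near one end, with five free slots around it, and the ribs run top to bottom at columns ~275 and ~340. Now I fit the cradle frame.

```bash
cat > cr.py <<'E'
from h import *
np.set_printoptions(suppress=True,precision=4)
d=np.load("c2.npz")
def red(W,f):
    h=cv2.cvtColor(f,cv2.COLOR_BGR2HSV); m=((h[...,0]<8)|(h[...,0]>172))&(h[...,1]>130)&(h[...,2]>40)&(W[...,2]>.02)&(W[...,1]>.08)&(W[...,1]<.5)&(W[...,0]<.7)&(W[...,0]>.4); return W[m]
r=red(d["ww"],d["wf"])
# sheet plane: ransac with slope 0.45
rng=np.random.default_rng(1); best=(0,)
for _ in range(500):
    a=r[rng.choice(len(r),3,False)]; n=np.cross(a[1]-a[0],a[2]-a[0]); L=np.linalg.norm(n)
    if L<1e-4: continue
    n=n/L*np.sign(n[2]); 
    if abs(n[2]-np.cos(.45))>.03: continue
    k=(abs((r-a[0])@n)<.0015).sum()
    if k>best[0]: best=(k,n,a[0])
k,n,p=best; q=r[abs((r-p)@n)<.002]; m=q.mean(0); n=np.linalg.svd(q-m,full_matrices=False)[2][2]; n*=np.sign(n[2])
print(k,len(r),"n",n,"slope",np.arccos(n[2]),"yaw",np.arctan2(-n[1],-n[0]))
yaw=np.arctan2(-n[1],-n[0])
ex=np.array([np.cos(.45)*np.cos(yaw),np.cos(.45)*np.sin(yaw),np.sin(.45)]); ey=np.array([-np.sin(yaw),np.cos(yaw),0]); ez=np.cross(ex,ey)
B=np.stack([ex,ey,ez]); 
# origin constraint z=.09
c=(r-m)@B.T; # sheet at z'=0
h=c[:,2]
import collections
print("sheet x",np.percentile(c[abs(h)<.003][:,0],[.5,99.5]),"y",np.percentile(c[abs(h)<.003][:,1],[.5,99.5]))
for lo,hi in((.02,.03),(.03,.042),(.042,.055)):
    s=c[(h>lo)&(h<hi)]; H,e=np.histogram(s[:,0],np.arange(-.1,.1,.004)); print(lo,[(round(x,3),int(k)) for x,k in zip(e,H) if k>30])
up=c[(h>.035)&(c[:,0]>-.02)]; H,e=np.histogram(up[:,1],np.arange(-.2,.2,.004)); print("teeth y up",[(round(x,3),int(k)) for x,k in zip(e,H) if k>5])
print("m",m,"h max",np.percentile(h,99.5))
E
python3 cr.py
```

```text
18758 29428 n [-0.4319 -0.0327  0.9013] slope 0.4479514474515777 yaw 0.07568459084981637
sheet x [-0.1155  0.0702] y [-0.151   0.1424]
0.02 [(np.float64(-0.076), 369), (np.float64(-0.072), 534), (np.float64(0.004), 57), (np.float64(0.008), 214), (np.float64(0.012), 812)]
0.03 [(np.float64(-0.08), 174), (np.float64(-0.076), 567), (np.float64(-0.072), 611), (np.float64(0.004), 31), (np.float64(0.008), 240), (np.float64(0.012), 519)]
0.042 [(np.float64(-0.08), 407), (np.float64(-0.076), 640), (np.float64(-0.072), 467), (np.float64(0.004), 54), (np.float64(0.008), 250), (np.float64(0.012), 271)]
teeth y up [(np.float64(-0.156), 9), (np.float64(-0.152), 22), (np.float64(-0.148), 22), (np.float64(-0.144), 16), (np.float64(-0.108), 8), (np.float64(-0.104), 28), (np.float64(-0.1), 28), (np.float64(-0.096), 28), (np.float64(-0.092), 33), (np.float64(-0.088), 32), (np.float64(-0.048), 27), (np.float64(-0.044), 29), (np.float64(-0.04), 34), (np.float64(-0.036), 33), (np.float64(-0.032), 35), (np.float64(-0.028), 10), (np.float64(0.008), 10), (np.float64(0.012), 176), (np.float64(0.016), 37), (np.float64(0.02), 38), (np.float64(0.024), 38), (np.float64(0.028), 28), (np.float64(0.068), 38), (np.float64(0.072), 46), (np.float64(0.076), 39), (np.float64(0.08), 34), (np.float64(0.084), 41), (np.float64(0.088), 9), (np.float64(0.124), 6)]
m [0.5727 0.2946 0.0702] h max 0.0527109867913095
```

Cradle frame: yaw 0.076, and its origin comes out at z≈0.090, which matches the given height. Rib spacing and tooth widths agree too. Now I turn the tool and go over the first pipette.

jog_arm(
  xyz=[
    [0, 0, 0],
    [0, 0, 0],
    [0, 0, 0],
    [0, 0, 0],
    [0, 0, 0],
    [0, 0, 0],
    [0, 0, 0],
    [0, 0, 0],
    [0, 0, 0],
    [0, 0, 0],
    [0, 0, 0],
    [0, 0, 0],
    [0, 0, 0],
    [0, 0, 0],
  ],
  turn=[0.074, 0.074, 0.074, 0.074, 0.074, 0.074, 0.074, 0.074, 0.074, 0.074, 0.074, 0.074, 0.072, 0],
  claw=[0.65, 0.65, 0.65, 0.65, 0.65, 0.65, 0.65, 0.65, 0.65, 0.65, 0.65, 0.65, 0.65, 0.65],
)

```text
clock: 4.25
ee_pos: [0.5502, 0.2234, 0.3961]
orientation: [3.141, 0.0, 0.059]
contact_force: [-0.6, -0.4, 0.2]
grip_width: 0.0556
grip_force: 0.0
```

jog_arm(
  xyz=[
    [0.0091, 0.044, 0.055],
    [0.0091, 0.044, 0.055],
    [0.0091, 0.044, 0.055],
    [0.0091, 0.044, 0.055],
    [0.0091, 0.044, 0.055],
    [0.0091, 0.044, 0.055],
    [0.0091, 0.044, 0.055],
    [0.0091, 0.044, 0.055],
    [0.0091, 0.044, 0.055],
    [0.0091, 0.044, 0.055],
    [0, 0, 0],
    [0, 0, 0],
  ],
  turn=[0, 0, 0, 0, 0, 0, 0, 0, 0, 0, 0, 0],
  claw=[0.65, 0.65, 0.65, 0.65, 0.65, 0.65, 0.65, 0.65, 0.65, 0.65, 0.65, 0.65],
)

```text
clock: 5.25
ee_pos: [0.6082, 0.0064, 0.1194]
orientation: [-3.14, 0.004, 0.061]
contact_force: [0.0, 0.8, 1.0]
grip_width: 0.0557
grip_force: 0.0
```

```bash
cat >> h.py <<'E'
YAW=.0757
def cbase():
    ex=np.array([np.cos(.45)*np.cos(YAW),np.cos(.45)*np.sin(YAW),np.sin(.45)]); ey=np.array([-np.sin(YAW),np.cos(YAW),0]); return np.stack([ex,ey,np.cross(ex,ey)])
CB=cbase(); CO=np.array([.5727,.2946,.0702])+CB.T@[-.017,.020,.030]
def cw(p): return CO+CB.T@np.array(p)
def wc(P): return (P-CO)@CB.T
def to(tgt,psi,claw=None):
    """shift in tool axes, AFTER turning to psi in place; and turn in units"""
    s=arm.sense(); R=Ro.from_euler("xyz",s["orientation"]).as_matrix(); cur=np.arctan2(R[1,0],R[0,0])
    t=-(psi-cur); t=(t+np.pi)%(2*np.pi)-np.pi
    x=np.array([np.cos(psi),np.sin(psi),0]); y=np.array([np.sin(psi),-np.cos(psi),0])
    dv=np.array(tgt)-s["ee_pos"]; u=np.array([dv@x,dv@y,-dv[2]])/.5
    print("at",s["ee_pos"].round(4),"psi",round(cur,4),"-> units",u.round(4),"turn",round(t/(np.pi/2),4),"rows",int(np.ceil(np.linalg.norm(dv)/.040)),"w",round(s["grip_width"],4),"q6",round(s["joint_positions"][5],2),"t",round(s["clock"],1))
def grasp(b,xg=.045,z=.024):
    return [b[1]+xg*np.cos(b[3]),b[2]+xg*np.sin(b[3]),z]
def show():
    for n in ("scene","side"):
        c=cam(n)
        for b in pips(c["W"],c["frame"]):
            if b[0]<25 and b[1]<.74: print(n,np.round(b,4).tolist())
E
python3 - <<'E'
from h import *
print("CO",CO.round(4))
c=cam("wrist")
for b in pips(c["W"],c["frame"]): print(np.round(b,4).tolist())
d=np.load("c2.npz"); m=arm.look_for  # R1 check in cradle frame
W=wc(d["ww"].reshape(-1,3)); f=cv2.cvtColor(d["wf"],cv2.COLOR_BGR2HSV).reshape(-1,3)
k=(f[:,1]<80)&(W[:,2]>.015)&(W[:,2]<.04)&(abs(W[:,0]-.02)<.03)&(abs(W[:,1])<.17)
print("R1 handle y",np.percentile(W[k][:,1],[2,50,98]).round(4),"z",np.percentile(W[k][:,2],[50,90]).round(4))
k=(f[:,1]<90)&(W[:,2]>.0)&(W[:,2]<.04)&(abs(W[:,1]-.029)<.009)&(abs(W[:,0])<.2)
H=[(x,round(float(np.median(W[k&(abs(W[:,0]-x/1000)<.003)][:,2])),4)) for x in range(-72,60,6) if (k&(abs(W[:,0]-x/1000)<.003)).any()]; print(H)
to(grasp((0,.563,.006,.062)),.062)
E
```

```text
CO [0.5429 0.3124 0.0898]
[1.2583, 0.566, 0.0077, 0.0606, 1.0]
[19.0259, 0.5407, -0.1342, -0.043, 1.0]
[51.6498, 0.5798, -0.2146, 3.1064, -1.0]
R1 handle y [0.0154 0.031  0.0596] z [0.0253 0.0268]
[(-72, 0.0195), (-66, 0.0198), (-60, 0.0212), (-54, 0.0217), (-48, 0.0256), (-42, 0.0259), (-36, 0.0262), (-30, 0.0264), (-24, 0.0262), (-18, 0.0261), (-12, 0.0263), (-6, 0.0262), (0, 0.0263), (6, 0.0262), (12, 0.0259), (18, 0.0259), (24, 0.0258), (30, 0.0259), (36, 0.026), (42, 0.0259), (48, 0.0259), (54, 0.0218)]
at [0.6091 0.0074 0.121 ] psi 0.0622 -> units [-0.0021 -0.0029  0.194 ] turn 0.0001 rows 3 w 0.0554 q6 1.34 t 5.3
```

jog_arm(
  xyz=[
    [0, -0.001, 0.05],
    [0, -0.001, 0.05],
    [0, 0, 0.05],
    [0, 0, 0.024],
    [0, 0, 0.02],
    [0, 0, 0],
    [0, 0, 0],
    [0, 0, 0],
    [0, 0, 0],
    [0, 0, 0],
    [0, 0, 0],
    [0, 0, 0],
    [0, 0, 0],
  ],
  turn=[0, 0, 0, 0, 0, 0, 0, 0, 0, 0, 0, 0, 0],
  claw=[0.65, 0.65, 0.65, 0.65, 0.65, 0.65, 0, 0, 0, 0, 0, 0, 0],
)

```text
clock: 6.38
ee_pos: [0.6093, 0.0093, 0.0245]
orientation: [3.142, -0.0, 0.063]
contact_force: [0.1, -0.2, -0.0]
grip_width: -0.0
grip_force: 0.0
```

jog_arm(
  xyz=[
    [0, 0, -0.04],
    [0, 0, -0.05],
    [0, 0, -0.06],
    [0, 0, -0.08],
    [0, 0, -0.08],
    [0, 0, -0.07],
    [0, 0, 0],
    [0, 0, 0],
  ],
  turn=[0, 0, 0, 0, 0, 0, 0, 0],
  claw=[0, 0, 0, 0, 0, 0, 0, 0],
)

```text
clock: 7.05
ee_pos: [0.6108, 0.0091, 0.2172]
orientation: [3.14, -0.006, 0.063]
contact_force: [0.0, -0.3, -1.2]
grip_width: 0.0001
grip_force: 0.0
```

```bash
python3 - <<'E'
from h import *
c=cam("wrist"); cv2.imwrite("pics/w3.png",c["frame"])
s=arm.sense(); W=c["W"]
R=Ro.from_euler("xyz",s["orientation"]).as_matrix(); L=(W-s["ee_pos"])@R   # tool frame
hsv=cv2.cvtColor(c["frame"],cv2.COLOR_BGR2HSV)
k=(abs(L[...,1])<.012)&(abs(L[...,2])<.05)&(abs(L[...,0])<.15)
for x in range(-140,120,10):
    q=k&(abs(L[...,0]-x/1000)<.004)
    if q.sum()>5: print(x,(np.median(L[q][:,2])*1000).round(1),(L[q][:,1].min()*1000).round(1),(L[q][:,1].max()*1000).round(1))
ps=.0757; 
for xs in (.0,):
  for sl in (-.145,): to(cw([-.054+.045+.006,sl,.022+.05]),ps)
E
```

```text
10 -37.8 -12.0 12.0
at [0.6091 0.0093 0.2149] psi 0.0629 -> units [-0.1542 -0.3245  0.1232] turn -0.0082 rows 5 w 0.0001 q6 1.34 t 7.1
```

View pics/w3.png

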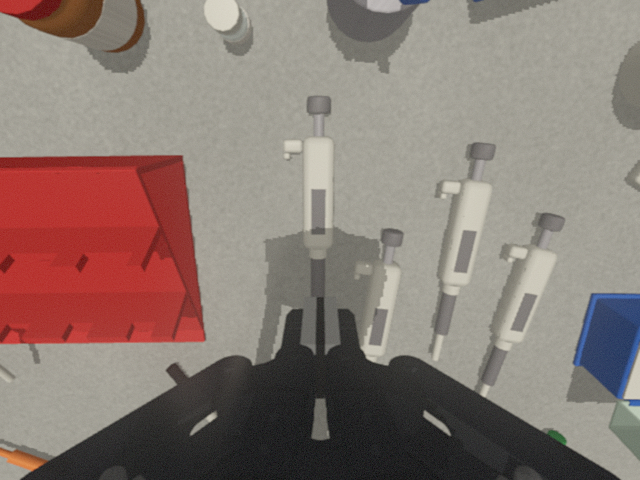

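The grip closed on nothing. The picture shows the pipette still lying there, its handle at rows 140–250 and column 318, so I'll measure where it is.

```bash
python3 - <<'E'
from h import *
c=cam("wrist")
for b in pips(c["W"],c["frame"]): print(np.round(b,4).tolist())
show()
E
```

```text
[11.5995, 0.5699, 0.0072, 0.0746, 1.0]
[1.3313, 0.5346, -0.1355, -0.0264, 1.0]
[2.9578, 0.4743, -0.2061, -0.1198, 1.0]
[46.0661, 0.5615, -0.0606, -3.1136, -1.0]
scene [2.0916, 0.4467, -0.0598, -0.0543, 1.0]
scene [15.339, 0.5619, 0.0072, 0.0759, 1.0]
scene [1.9809, 0.4724, -0.2077, -0.1275, 1.0]
scene [1.9273, 0.5363, -0.1372, -0.0395, 1.0]
side [3.3212, 0.5627, 0.005, 0.0457, 1.0]
side [2.5055, 0.4403, -0.0622, -0.0594, 1.0]
side [2.2396, 0.5307, -0.1395, -0.0381, 1.0]
```

```bash
python3 - <<'E'
from h import *
c=cam("wrist"); s=arm.sense(); R=Ro.from_euler("xyz",s["orientation"]).as_matrix(); e=s["ee_pos"]
for z in (-.03,0,.019): print(z,px(c,e+R@[0,0,z]))
print("ground",px(c,[e[0],e[1],.02]), "T",np.round(c["T_tool_cam"],3).tolist(), s["joint_positions"].round(3), s["contact_force"])
print("z above A handle", [c["W"][r,318].round(3).tolist() for r in (150,200,240,248,260,290,300,310)])
E
```

```text
-0.03 [317.42764373 335.54094732]
0 [317.83572378 299.78026677]
0.019 [318.03230586 282.55347759]
ground [319.10252163 204.59870378] T [[0.001, -0.947, -0.321, 0.083], [1.0, 0.001, 0.0, 0.001], [0.0, -0.321, 0.947, -0.158], [0.0, 0.0, 0.0, 1.0]] [-0.168  0.511  1.478  0.     1.157  1.34 ] [-0.14623745  0.32297772  0.16390363]
z above A handle [[0.66, 0.014, 0.028], [0.613, 0.011, 0.025], [0.574, 0.008, 0.025], [0.564, 0.008, 0.021], [0.551, 0.007, 0.02], [0.518, 0.005, 0.021], [0.619, 0.01, 0.233], [0.62, 0.01, 0.243]]
```

```bash
python3 - <<'E'
from h import *
c=cam("wrist"); s=arm.sense(); R=Ro.from_euler("xyz",s["orientation"]).as_matrix()
L=(c["W"]-s["ee_pos"])@R*1000
for r in range(280,350,6): print(r,[ (int(u),L[r,u].round(0).astype(int).tolist()) for u in (298,310,320,330,345)])
cv2.imwrite("pics/w3c.png",cv2.resize(c["frame"][240:400,220:420],(800,640))[:600])
E
```

```text
280 [(298, [-89, -23, 214]), (310, [-88, -10, 213]), (320, [-79, 1, 192]), (330, [-88, 12, 213]), (345, [-87, 28, 211])]
286 [(298, [-96, -23, 214]), (310, [-95, -10, 213]), (320, [-85, 1, 192]), (330, [-95, 12, 213]), (345, [-95, 28, 213])]
292 [(298, [-102, -23, 213]), (310, [-103, -10, 214]), (320, [-92, 1, 192]), (330, [-102, 12, 212]), (345, [-102, 29, 212])]
298 [(298, [-110, -23, 212]), (310, [12, -3, -21]), (320, [12, 1, -20]), (330, [11, 5, -20]), (345, [-110, 29, 212])]
304 [(298, [-118, -23, 213]), (310, [11, -3, -25]), (320, [12, 1, -26]), (330, [11, 5, -25]), (345, [-117, 29, 213])]
310 [(298, [8, -8, -24]), (310, [12, -3, -31]), (320, [12, 1, -31]), (330, [12, 5, -30]), (345, [8, 11, -23])]
316 [(298, [8, -8, -28]), (310, [12, -3, -35]), (320, [12, 1, -35]), (330, [11, 5, -34]), (345, [7, 11, -27])]
322 [(298, [7, -7, -32]), (310, [11, -3, -39]), (320, [12, 1, -39]), (330, [11, 5, -38]), (345, [7, 11, -32])]
328 [(298, [7, -7, -36]), (310, [12, -3, -43]), (320, [11, 1, -43]), (330, [11, 5, -43]), (345, [7, 10, -36])]
334 [(298, [7, -7, -40]), (310, [11, -2, -46]), (320, [12, 1, -47]), (330, [11, 4, -46]), (345, [7, 10, -40])]
340 [(298, [8, -7, -44]), (310, [11, -2, -50]), (320, [12, 1, -50]), (330, [11, 4, -50]), (345, [8, 10, -44])]
346 [(298, [12, -6, -55]), (310, [11, -2, -53]), (320, [11, 1, -53]), (330, [10, 4, -51]), (345, [12, 9, -54])]
```

View pics/w3c.png

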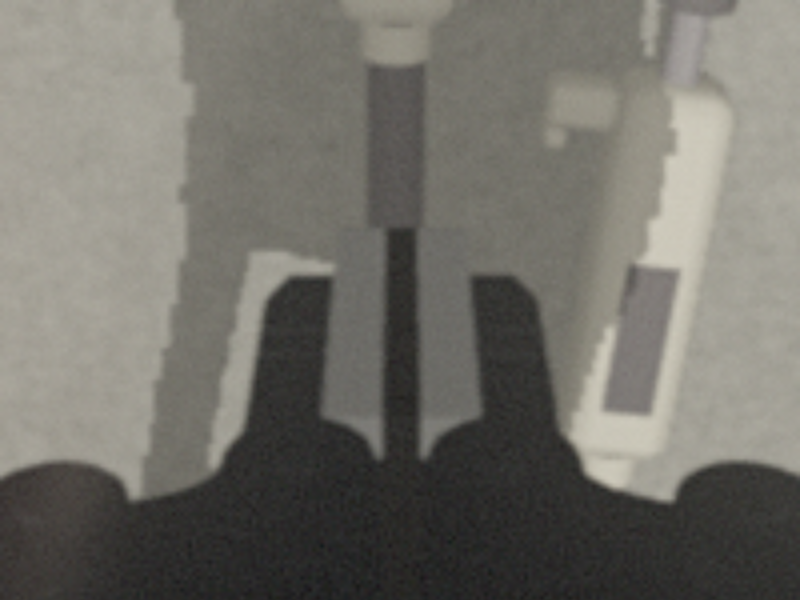

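The wrist camera puts the pad tips at about tool z = −0.019, but the interface says +0.019. I'll check that independently with the fixed cameras.

```bash
python3 - <<'E'
from h import *
print(arm.sense()["ee_pos"])
for n in ("scene","side"):
    c=cam(n); W=c["W"]; k=c["ok"]&(abs(W[...,0]-.609)<.03)&(abs(W[...,1]-.009)<.03)&(W[...,2]>.06)&(W[...,2]<.4)
    z=np.sort(W[k][:,2]); print(n,k.sum(),z[[0,3,10,50]].round(4)); 
    q=W[k]; q=q[q[:,2]<z[0]+.02]; print(q.mean(0).round(4))
E
```

```text
[0.60807155 0.00945325 0.2123399 ]
scene 1406 [0.2276 0.2306 0.2316 0.2393]
[0.6169 0.0066 0.2395]
side 718 [0.2271 0.2287 0.2318 0.2428]
[0.6042 0.0022 0.2384]
```

Both fixed cameras confirm it: the tips are 18 mm above the reported TCP. I'll shift all heights by −37 mm and descend in stages.

```bash
sed -i 's|dv=np.array(tgt)-s\["ee_pos"\]|dv=np.array(tgt)-[0,0,ZO]-s["ee_pos"]|; 1i ZO=.037  # true grasp point is this far above the reported TCP' h.py; python3 - <<'E'
from h import *
to(grasp((0,.564,.0065,.062)),.063)
E
```

```text
at [0.6085 0.0094 0.2128] psi 0.0628 -> units [8.000e-04 3.000e-04 4.516e-01] turn -0.0001 rows 6 w 0.0001 q6 1.34 t 7.5
```

jog_arm(
  xyz=[
    [0, 0, 0.06],
    [0, 0, 0.07],
    [0, 0, 0.07],
    [0, 0, 0.07],
    [0, 0, 0.06],
    [0, 0, 0.05],
    [0, 0, 0.03],
    [0, 0, 0],
    [0, 0, 0],
  ],
  turn=[0, 0, 0, 0, 0, 0, 0, 0, 0],
  claw=[0.65, 0.65, 0.65, 0.65, 0.65, 0.65, 0.65, 0.65, 0.65],
)

```text
clock: 8.2
ee_pos: [0.6084, 0.0094, 0.008]
orientation: [-3.141, 0.003, 0.063]
contact_force: [0.7, 0.9, -0.3]
grip_width: 0.0554
grip_force: 0.0
```

jog_arm(
  xyz=[
    [0, 0, 0.01],
    [0, 0, 0.01],
    [0, 0, 0],
    [0, 0, 0],
  ],
  turn=[0, 0, 0, 0],
  claw=[0.65, 0.65, 0.65, 0.65],
)

```text
clock: 8.53
ee_pos: [0.6095, 0.0093, -0.0002]
orientation: [3.141, -0.001, 0.063]
contact_force: [0.2, 0.4, 0.7]
grip_width: 0.0559
grip_force: 0.0
```

No contact so far, which fits. I'll go on down and close.

jog_arm(
  xyz=[
    [0, 0, 0.01],
    [0, 0, 0.01],
    [0, 0, 0],
    [0, 0, 0],
    [0, 0, 0],
    [0, 0, 0],
    [0, 0, 0],
    [0, 0, 0],
    [0, 0, 0],
    [0, 0, 0],
  ],
  turn=[0, 0, 0, 0, 0, 0, 0, 0, 0, 0],
  claw=[0.65, 0.65, 0.65, 0, 0, 0, 0, 0, 0, 0],
)

```text
clock: 9.37
ee_pos: [0.6094, 0.0093, -0.0106]
orientation: [3.141, -0.0, 0.063]
contact_force: [0.2, -0.2, 2.2]
grip_width: 0.0286
grip_force: 61.5
```

jog_arm(
  xyz=[
    [0, 0, -0.03],
    [0, 0, -0.05],
    [0, 0, -0.07],
    [0, 0, -0.08],
    [0, 0, -0.08],
    [0, 0, -0.08],
    [0, 0, 0],
    [0, 0, 0],
  ],
  turn=[0, 0, 0, 0, 0, 0, 0, 0],
  claw=[0, 0, 0, 0, 0, 0, 0, 0],
)

```text
clock: 10.03
ee_pos: [0.6108, 0.0091, 0.1872]
orientation: [3.14, -0.006, 0.063]
contact_force: [-0.1, 1.0, -1.0]
grip_width: 0.0291
grip_force: 61.3
```

```bash
cat >> h.py <<'E'
def held():
    c=cam("wrist"); s=arm.sense(); W=c["W"]; R=Ro.from_euler("xyz",s["orientation"]).as_matrix()
    L=(W-s["ee_pos"])@R; L[...,2]+=ZO  # true tool frame
    out=[]
    for x in range(0,125,8):
        q=(abs(L[...,0]-x/1000)<.003)&(abs(L[...,1])<.005)&(abs(L[...,2])<.06)
        if q.sum()>3: out.append((x,float((np.median(L[q][:,2])*1000).round(1))))
    q=(abs(L[...,1])<.013)&(abs(L[...,2])<.06)&(L[...,0]<.15)
    print("held top(z tool, mm) by x:",out,"xmax",(np.percentile(L[q][:,0],99.8)*1000).round(1))
    return c
E
python3 - <<'E'
from h import *
c=held(); cv2.imwrite("pics/w4.png",c["frame"])
to(cw([-.054+.045+.006,-.145,.022])+[0,0,.06],YAW)
E
```

```text
held top(z tool, mm) by x: [(0, -2.2), (8, -2.3), (16, -2.5), (24, -2.0), (32, -2.1), (40, -2.1), (48, -2.1), (56, -2.1), (64, -1.2), (72, 6.4), (80, 6.3), (88, 5.5), (96, 0.4), (104, 1.0)] xmax 103.3
at [0.609  0.0094 0.1848] psi 0.0629 -> units [-0.1104 -0.3243  0.1069] turn -0.0082 rows 5 w 0.0289 q6 1.34 t 10.1
```

View pics/w4.png

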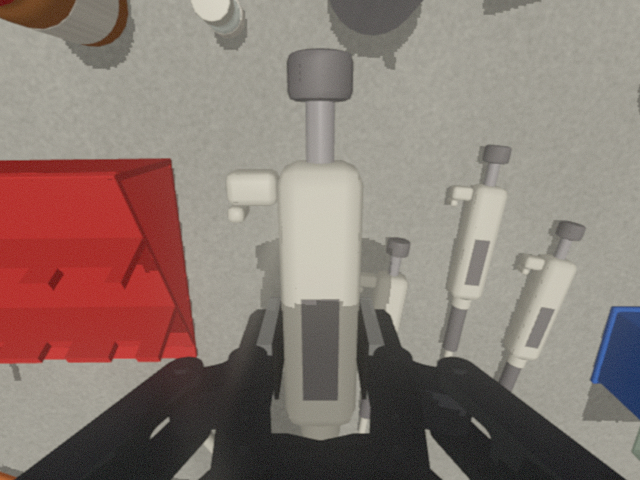

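Held well: the button end at tool x = 103 mm puts the grasp at pipette x ≈ 43, with the handle top 2 mm above the true TCP. Carrying it to above slot 0.

jog_arm(
  xyz=[
    [-0.006, -0.018, 0],
    [-0.012, -0.036, 0],
    [-0.014, -0.04, 0],
    [-0.014, -0.04, 0],
    [-0.014, -0.04, 0],
    [-0.014, -0.04, 0],
    [-0.014, -0.04, 0],
    [-0.014, -0.04, 0],
    [-0.01, -0.022, 0],
    [-0.004, -0.008, 0],
    [0, 0, 0],
    [0, 0, 0],
  ],
  turn=[-0.008, 0, 0, 0, 0, 0, 0, 0, 0, 0, 0, 0],
  claw=[0, 0, 0, 0, 0, 0, 0, 0, 0, 0, 0, 0],
)

```text
clock: 11.08
ee_pos: [0.5391, 0.1662, 0.1835]
orientation: [3.141, 0.001, 0.076]
contact_force: [0.2, -0.4, -1.4]
grip_width: 0.0292
grip_force: 61.2
```

```bash
python3 - <<'E'
from h import *
held()
to(cw([-.005,-.145,.024])+[0,0,.02],YAW)
E
```

```text
held top(z tool, mm) by x: [(0, 0.4), (8, -52.3), (16, 0.4), (24, 0.8), (32, 0.8), (40, 0.8), (48, 0.8), (56, 0.8), (64, 2.9), (72, 9.6), (80, 9.6), (88, 4.5), (96, 3.6), (104, 5.3)] xmax 101.3
at [0.5396 0.1658 0.1838] psi 0.075 -> units [-0.0011 -0.0018  0.1831] turn -0.0004 rows 3 w 0.0289 q6 1.6 t 11.1
```

jog_arm(
  xyz=[
    [-0.001, -0.002, 0.05],
    [0, 0, 0.06],
    [0, 0, 0.05],
    [0, 0, 0.023],
    [0, 0, 0],
    [0, 0, 0],
  ],
  turn=[0, 0, 0, 0, 0, 0],
  claw=[0, 0, 0, 0, 0, 0],
)

```text
clock: 11.63
ee_pos: [0.539, 0.1663, 0.0919]
orientation: [3.141, 0.001, 0.074]
contact_force: [1.2, 0.2, 0.5]
grip_width: 0.0288
grip_force: 62.4
```

jog_arm(
  xyz=[
    [0, 0, 0.005],
    [0, 0, 0.005],
    [0, 0, 0.005],
    [0, 0, 0],
  ],
  turn=[0, 0, 0, 0],
  claw=[0, 0, 0, 0],
)

```text
clock: 11.97
ee_pos: [0.5396, 0.1669, 0.0874]
orientation: [3.141, -0.003, 0.075]
contact_force: [-4.1, -2.9, 9.6]
grip_width: 0.029
grip_force: 64.3
```

jog_arm(
  xyz=[
    [0, 0, 0.005],
    [0, 0, 0.005],
    [0, 0, 0],
  ],
  turn=[0, 0, 0],
  claw=[0, 0, 0],
)

```text
clock: 12.22
ee_pos: [0.5383, 0.1668, 0.0827]
orientation: [3.141, -0.0, 0.075]
contact_force: [-7.0, -2.7, 13.6]
grip_width: 0.0285
grip_force: 66.5
```

```bash
python3 - <<'E'
from h import *
c=held(); s=arm.sense(); print(s["contact_force"])
to(cw([-.005,-.145,.024]),YAW)
E
```

```text
held top(z tool, mm) by x: [(0, -1.1), (8, -51.7), (16, -4.5), (24, -5.8), (32, -7.5), (40, -9.2), (48, -10.8), (56, -12.4), (64, -10.0), (72, -6.9), (80, -8.6), (88, -16.2), (96, -17.7), (104, -3.0), (112, 23.0)] xmax 109.7
[-6.03246157 -2.68438797 13.85936623]
at [0.5383 0.1668 0.0827] psi 0.0755 -> units [0.0014 0.0003 0.0209] turn -0.0001 rows 1 w 0.0289 q6 1.6 t 12.3
```

It rotates in the grip as planned, with a slope of about 0.2 rad at 14 N. I'll continue.

jog_arm(
  xyz=[
    [0.001, 0, 0.005],
    [0, 0, 0.005],
    [0, 0, 0.005],
    [0, 0, 0],
  ],
  turn=[0, 0, 0, 0],
  claw=[0, 0, 0, 0],
)

```text
clock: 12.6
ee_pos: [0.5371, 0.1667, 0.0748]
orientation: [3.141, 0.003, 0.076]
contact_force: [-9.0, -3.3, 14.4]
grip_width: 0.0286
grip_force: 70.0
```

jog_arm(
  xyz=[
    [0, 0, 0.005],
    [0, 0, 0.002],
    [0, 0, 0],
  ],
  turn=[0, 0, 0],
  claw=[0, 0, 0],
)

```text
clock: 12.85
ee_pos: [0.537, 0.1667, 0.0713]
orientation: [3.141, 0.003, 0.076]
contact_force: [-9.2, -3.5, 14.5]
grip_width: 0.0292
grip_force: 71.7
```

```bash
cat >> h.py <<'E'
def seated(sl,n="scene"):
    """what lies in slot sl: top profile along cradle x, and lateral centre"""
    c=cam(n); W=wc(c["W"].reshape(-1,3)); h=cv2.cvtColor(c["frame"],cv2.COLOR_BGR2HSV).reshape(-1,3)
    k=(h[:,1]<90)&(abs(W[:,1]-sl)<.008)&(W[:,2]>.0)&(W[:,2]<.06)&(h[:,2]>40)
    o=[]
    for x in range(-140,100,8):
        q=k&(abs(W[:,0]-x/1000)<.004)
        if q.sum()>2: o.append((x,round(float(np.percentile(W[q][:,2],80))*1000,1),round(float(np.median(W[q][:,1]))*1000-sl*1000,1)))
    print(n,"x,ztop,dy",o)
E
python3 - <<'E'
from h import *
c=held(); cv2.imwrite("pics/w5.png",c["frame"]); seated(-.145); seated(-.145,"side"); print(arm.sense()["contact_force"])
to(cw([-.005,-.145,.024]),YAW)
E
```

```text
held top(z tool, mm) by x: [(0, -3.0), (8, -52.1), (16, -10.2), (24, -13.9), (32, -17.5), (40, -21.3), (48, -25.1), (56, -26.6), (64, -22.8), (72, -26.5), (80, -36.8), (88, -40.3), (96, -32.3), (104, 8.9), (112, 9.9)] xmax 110.7
scene x,ztop,dy [(-140, 18.0, -1.2), (-132, 18.0, -1.6), (-124, 18.3, -1.9), (-116, 20.3, -1.9), (-108, 19.8, -4.7), (-100, 20.7, -4.8), (-92, 22.4, -3.7), (-84, 21.7, -3.3), (-76, 21.8, -0.8), (-68, 21.7, -1.8), (-12, 26.5, 4.5), (4, 26.8, -3.4), (12, 26.9, -0.6), (20, 26.3, -0.6), (28, 26.0, -0.5), (36, 25.7, -1.0), (44, 25.7, 2.9), (52, 25.6, 0.9), (60, 21.5, -3.0), (68, 15.6, -3.6), (84, 21.7, -5.2), (92, 19.3, -0.4)]
side x,ztop,dy [(-140, 20.6, -2.9), (-132, 19.3, -2.3), (-124, 20.6, -2.4), (-116, 19.8, -2.1), (-108, 22.7, -6.5), (-100, 22.8, -5.3), (-92, 22.1, -3.6), (-84, 22.5, -4.7), (-76, 22.3, -5.0), (-68, 21.5, -3.1), (-60, 23.4, -1.6), (-52, 25.9, -3.4), (-44, 26.7, 1.1), (-36, 29.0, -1.4), (-28, 28.0, -2.4), (-20, 28.3, -0.3), (-12, 28.3, 2.6), (36, 26.8, -4.3), (44, 27.1, 1.7), (52, 28.0, -4.9), (60, 19.2, -2.6), (68, 17.4, -2.5), (76, 20.2, -3.1), (84, 22.3, -3.3), (92, 20.7, -5.1)]
[-8.29219383 -3.21509647 14.76105518]
at [0.537  0.1667 0.0713] psi 0.0756 -> units [ 0.004   0.0003 -0.0019] turn -0.0001 rows 1 w 0.0288 q6 1.6 t 13.0
```

Lying in both notches (tops 26–28 mm, shaft ~21.5 mm), a few mm short of the stop. I'll slide it down the slope.

jog_arm(
  xyz=[
    [-0.0036, 0, 0.0018],
    [-0.0036, 0, 0.0018],
    [0, 0, 0],
  ],
  turn=[0, 0, 0],
  claw=[0, 0, 0],
)

```text
clock: 13.25
ee_pos: [0.5372, 0.1667, 0.0707]
orientation: [3.141, -0.005, 0.076]
contact_force: [-5.7, -2.6, 16.3]
grip_width: 0.0289
grip_force: 72.1
```

jog_arm(
  xyz=[
    [-0.0036, 0, 0.0018],
    [0, 0, 0],
    [0, 0, 0],
  ],
  turn=[0, 0, 0],
  claw=[0, 0, 0],
)

```text
clock: 13.5
ee_pos: [0.5373, 0.1667, 0.0705]
orientation: [3.141, -0.009, 0.075]
contact_force: [-2.6, -1.3, 18.4]
grip_width: 0.0291
grip_force: 72.4
```

```bash
python3 - <<'E'
from h import *
print(arm.sense()["contact_force"]); seated(-.145); seated(.029)
to(cw([-.011,-.145,.024]),YAW)
E
```

```text
[-2.61071525 -1.25481028 18.41696187]
scene x,ztop,dy [(-140, 15.5, -2.4), (-132, 16.6, -3.1), (-124, 16.4, -2.0), (-116, 17.5, -1.4), (-108, 18.5, -5.6), (-100, 19.2, -4.1), (-92, 19.5, -4.2), (-84, 19.2, -5.1), (-68, 20.7, -0.1), (-4, 26.3, -2.2), (4, 26.5, -0.7), (20, 26.3, -1.9), (28, 25.9, -0.8), (36, 26.1, -0.9), (44, 26.1, 1.4), (52, 25.6, 2.0), (60, 20.7, -2.9), (68, 16.7, -4.3), (76, 19.4, -5.3), (84, 22.4, -5.0), (92, 20.1, -1.2)]
scene x,ztop,dy [(-140, 14.9, -0.2), (-132, 15.4, -1.0), (-124, 15.7, -0.4), (-108, 18.4, -3.7), (-100, 18.2, -2.8), (-92, 19.1, -1.2), (-84, 19.8, -0.6), (-76, 19.1, 0.3), (-44, 25.2, -2.9), (-36, 25.7, -2.5), (-28, 26.3, 1.1), (-20, 25.6, -0.6), (-12, 26.3, -3.1), (-4, 26.4, 2.2), (4, 25.5, 0.6), (12, 25.9, 0.8), (20, 25.8, -5.4), (28, 26.3, 0.4), (36, 25.2, -1.8), (44, 26.0, -1.1), (52, 24.9, -4.1), (60, 21.0, -1.5), (68, 16.6, -2.3), (76, 17.8, -4.5), (84, 22.4, -4.9), (92, 20.2, -1.8)]
at [0.5374 0.1667 0.0705] psi 0.0754 -> units [-0.0076  0.0003  0.0018] turn -0.0002 rows 1 w 0.0289 q6 1.6 t 13.6
```

It no longer moves, and the profile matches R1's, so it is at the stop. Release, lift, and compare.

jog_arm(
  xyz=[
    [0, 0, 0],
    [0, 0, 0],
    [0, 0, 0],
    [0, 0, -0.02],
    [0, 0, -0.05],
    [0, 0, -0.08],
    [0, 0, -0.08],
    [0, 0, -0.08],
    [0, 0, 0],
  ],
  turn=[0, 0, 0, 0, 0, 0, 0, 0, 0],
  claw=[0.5, 0.5, 0.5, 0.5, 0.5, 0.5, 0.5, 0.5, 0.5],
)

```text
clock: 14.35
ee_pos: [0.539, 0.1679, 0.2301]
orientation: [-3.141, -0.017, 0.076]
contact_force: [1.1, 0.6, -0.3]
grip_width: 0.0428
grip_force: 0.0
```

```bash
cat >> h.py <<'E'
def ends(c,sls):
    """origin x (mm, from button end -145) of the pipettes in slots, from a cloud"""
    W=wc(c["W"].reshape(-1,3)); h=cv2.cvtColor(c["frame"],cv2.COLOR_BGR2HSV).reshape(-1,3)
    for sl in sls:
        k=(h[:,1]<90)&(W[:,2]>.008)&(W[:,2]<.045)&(abs(W[:,1]-sl)<.016)&(abs(W[:,0])<.13)
        if k.sum()<50: print(round(sl*1000),"empty"); continue
        hd=k&(abs(W[:,0]-.02)<.03)&(W[:,2]>.018); sh=k&(W[:,0]<-.065)&(W[:,0]>-.1)
        st=lambda q,i,p: round(float(np.percentile(W[q][:,i],p))*1000-(sl*1000 if i==1 else 0),1) if q.sum()>3 else None
        print(round(sl*1000),"org x",round(float(np.percentile(W[k&(W[:,0]>.06)][:,0],99))*1000-145,1),"handle dy",st(hd,1,50),"ztop",st(hd,2,60),"shaft dy",st(sh,1,50),"ztop",st(sh,2,80))
E
python3 - <<'E'
from h import *
for n in ("scene","side","wrist"):
    c=cam(n); print(n); ends(c,[-.145,.029])
show()
E
```

```text
scene
-145 org x -47.7 handle dy -9.2 ztop 25.3 shaft dy -2.9 ztop 20.0
29 org x -49.7 handle dy -8.7 ztop 24.8 shaft dy -1.4 ztop 19.5
side
-145 org x -54.1 handle dy -6.8 ztop 26.0 shaft dy -5.1 ztop 20.1
29 org x -54.6 handle dy -6.5 ztop 26.2 shaft dy -2.3 ztop 20.5
wrist
-145 org x -52.1 handle dy -0.7 ztop 25.7 shaft dy -1.0 ztop 20.3
29 org x -53.2 handle dy -3.7 ztop 25.6 shaft dy -3.0 ztop 20.1
scene [2.2335, 0.4455, -0.0594, -0.0583, 1.0]
scene [2.0133, 0.4729, -0.2073, -0.1193, 1.0]
scene [1.833, 0.5374, -0.1375, -0.0334, 1.0]
side [2.7077, 0.442, -0.062, -0.0596, 1.0]
side [2.2048, 0.5314, -0.1395, -0.0371, 1.0]
```

Slot 0 is within 1–2 mm of R1's position, and I can nudge it at the end. Next is pipette B.

```bash
python3 - <<'E'
from h import *
to(grasp((0,.443,-.0605,-.053)),-.053)
E
```

```text
at [0.5324 0.167  0.22  ] psi 0.0754 -> units [-0.0643  0.4638  0.466 ] turn 0.0818 rows 9 w 0.0428 q6 1.6 t 14.6
```

jog_arm(
  xyz=[
    [0, 0, 0],
    [0, 0, 0],
    [-0.008, 0.058, 0],
    [-0.008, 0.068, 0],
    [-0.008, 0.068, 0],
    [-0.008, 0.068, 0],
    [-0.008, 0.068, 0],
    [-0.008, 0.068, 0],
    [-0.008, 0.046, 0],
    [-0.008, 0.02, 0],
    [0, 0, 0],
  ],
  turn=[0.041, 0.041, 0, 0, 0, 0, 0, 0, 0, 0, 0],
  claw=[0.65, 0.65, 0.65, 0.65, 0.65, 0.65, 0.65, 0.65, 0.65, 0.65, 0.65],
)

```text
clock: 15.52
ee_pos: [0.4879, -0.0642, 0.22]
orientation: [-3.141, 0.004, -0.057]
contact_force: [-0.2, 0.9, -1.0]
grip_width: 0.0554
grip_force: 0.0
```

```bash
python3 - <<'E'
from h import *
c=cam("wrist")
for b in pips(c["W"],c["frame"]): print(np.round(b,4).tolist())
show()
to(grasp((0,.443,-.0605,-.053)),-.053)
E
```

```text
[7.1465, 0.525, -0.1354, -0.0402, 1.0]
[1.2363, 0.4705, -0.2062, -0.1195, 1.0]
[1.1462, 0.4449, -0.0594, -0.0495, 1.0]
scene [2.1666, 0.4463, -0.0599, -0.0583, 1.0]
scene [1.9489, 0.4728, -0.2075, -0.1217, 1.0]
scene [1.7887, 0.5371, -0.137, -0.0353, 1.0]
side [2.3678, 0.4418, -0.0622, -0.06, 1.0]
side [2.1578, 0.5307, -0.1395, -0.04, 1.0]
at [ 0.4891 -0.0616  0.2208] psi -0.0529 -> units [-0.0021  0.0027  0.4677] turn 0.0001 rows 6 w 0.0557 q6 1.27 t 15.7
```

jog_arm(
  xyz=[
    [0, 0.002, 0.06],
    [0, 0, 0.08],
    [0, 0, 0.08],
    [0, 0, 0.08],
    [0, 0, 0.08],
    [0, 0, 0.05],
    [0, 0, 0.022],
    [0, 0, 0.013],
    [0, 0, 0],
    [0, 0, 0],
    [0, 0, 0],
    [0, 0, 0],
    [0, 0, 0],
    [0, 0, 0],
    [0, 0, 0],
    [0, 0, 0],
  ],
  turn=[0, 0, 0, 0, 0, 0, 0, 0, 0, 0, 0, 0, 0, 0, 0, 0],
  claw=[0.65, 0.65, 0.65, 0.65, 0.65, 0.65, 0.65, 0.65, 0.65, 0, 0, 0, 0, 0, 0, 0],
)

```text
clock: 17.0
ee_pos: [0.4906, -0.0641, -0.0092]
orientation: [3.141, -0.004, -0.053]
contact_force: [1.3, 1.9, 8.1]
grip_width: 0.0287
grip_force: 61.1
```

jog_arm(
  xyz=[
    [0, 0, -0.03],
    [0, 0, -0.05],
    [0, 0, -0.07],
    [0, 0, -0.08],
    [0, 0, -0.08],
    [0, 0, -0.08],
    [0, 0, 0],
    [0, 0, 0],
  ],
  turn=[-0.041, -0.041, 0, 0, 0, 0, 0, 0],
  claw=[0, 0, 0, 0, 0, 0, 0, 0],
)

```text
clock: 17.67
ee_pos: [0.4909, -0.0645, 0.1872]
orientation: [3.138, -0.007, 0.075]
contact_force: [-0.2, 0.2, -0.8]
grip_width: 0.0287
grip_force: 60.2
```

```bash
python3 - <<'E'
from h import *
held()
to(cw([-.005,-.029,.024])+[0,0,.06],YAW)
E
```

```text
held top(z tool, mm) by x: [(0, -0.4), (8, -0.5), (16, -0.6), (24, -0.1), (32, -0.2), (40, -0.1), (48, -0.2), (56, -0.1), (64, 4.8), (72, 8.5), (80, 8.5), (88, 2.7), (96, 2.7)] xmax 99.1
at [ 0.4893 -0.0639  0.1852] psi 0.0753 -> units [ 0.1339 -0.6843  0.1058] turn -0.0003 rows 9 w 0.0293 q6 1.14 t 17.7
```

jog_arm(
  xyz=[
    [0.006, -0.03, 0],
    [0.012, -0.06, 0],
    [0.016, -0.078, 0],
    [0.016, -0.078, 0],
    [0.016, -0.078, 0],
    [0.016, -0.078, 0],
    [0.016, -0.078, 0],
    [0.016, -0.078, 0],
    [0.014, -0.066, 0],
    [0.008, -0.04, 0],
    [0.003, -0.02, 0],
    [0, 0, 0],
    [0, 0, 0],
  ],
  turn=[0, 0, 0, 0, 0, 0, 0, 0, 0, 0, 0, 0, 0],
  claw=[0, 0, 0, 0, 0, 0, 0, 0, 0, 0, 0, 0, 0],
)

```text
clock: 18.8
ee_pos: [0.5316, 0.2815, 0.1823]
orientation: [3.14, 0.004, 0.076]
contact_force: [-0.7, 0.1, -0.3]
grip_width: 0.0288
grip_force: 60.1
```

```bash
python3 - <<'E'
from h import *
held()
to(cw([-.002,-.029,.024])+[0,0,.02],YAW)
E
```

```text
held top(z tool, mm) by x: [(0, 2.0), (8, -51.9), (16, 2.3), (24, 2.4), (32, 2.5), (40, 2.6), (48, 2.6), (56, 2.9), (64, 10.5), (72, 11.5), (80, 11.5), (88, 5.4), (96, 5.8)] xmax 97.4
at [0.5319 0.2809 0.1827] psi 0.0748 -> units [ 0.0023 -0.0031  0.1783] turn -0.0006 rows 3 w 0.0285 q6 1.8 t 18.9
```

jog_arm(
  xyz=[
    [0.002, -0.003, 0.05],
    [0, 0, 0.06],
    [0, 0, 0.05],
    [0, 0, 0.018],
    [0, 0, 0.006],
    [0, 0, 0.006],
    [0, 0, 0.006],
    [0, 0, 0],
  ],
  turn=[0, 0, 0, 0, 0, 0, 0, 0],
  claw=[0, 0, 0, 0, 0, 0, 0, 0],
)

```text
clock: 19.52
ee_pos: [0.5302, 0.2815, 0.088]
orientation: [3.139, 0.008, 0.074]
contact_force: [-9.8, -2.9, 13.3]
grip_width: 0.0289
grip_force: 64.0
```

jog_arm(
  xyz=[
    [0, 0, 0.005],
    [0, 0, 0.005],
    [0, 0, 0.005],
    [0, 0, 0.005],
    [0, 0, 0],
  ],
  turn=[0, 0, 0, 0, 0],
  claw=[0, 0, 0, 0, 0],
)

```text
clock: 19.93
ee_pos: [0.5299, 0.2818, 0.0796]
orientation: [3.14, 0.007, 0.074]
contact_force: [-13.5, -3.1, 20.5]
grip_width: 0.029
grip_force: 69.2
```

```bash
python3 - <<'E'
from h import *
seated(-.029); seated(-.029,"side"); print(arm.sense()["contact_force"])
for n in ("side","wrist"): ends(cam(n),[-.145,-.029,.029])
to(cw([-.002,-.029,.024]),YAW)
E
```

```text
scene x,ztop,dy [(-140, 43.4, -3.4), (-132, 42.1, -2.5), (-124, 40.7, -3.3), (-116, 39.9, -4.0), (-108, 41.6, -4.3), (-100, 40.6, -5.8), (-92, 39.5, -5.3), (-84, 38.1, -3.2), (-76, 36.6, -5.0), (-68, 35.7, -4.1), (-60, 35.1, -4.8), (-4, 32.2, 3.2), (4, 31.1, -1.3), (12, 30.3, -2.6), (20, 28.7, -1.4), (28, 26.9, -0.7), (36, 25.9, -1.3), (44, 24.7, -1.5), (52, 22.4, -1.4), (60, 17.1, -3.0), (68, 12.4, -2.9), (84, 14.2, -4.1), (92, 12.2, -0.5)]
side x,ztop,dy [(-140, 45.4, -4.3), (-132, 43.8, -4.8), (-124, 39.5, -1.0), (-116, 41.5, -4.3), (-108, 43.1, -5.8), (-100, 42.2, -4.8), (-92, 40.8, -3.8), (-84, 39.0, -6.3), (-76, 38.3, -3.3), (-68, 36.8, -5.2), (-60, 37.0, -5.3), (-52, 35.7, -4.1), (-44, 39.0, -1.7), (-36, 37.1, -1.9), (-28, 36.9, 1.9), (-20, 35.2, -1.2), (-12, 36.0, 0.1), (36, 25.8, -0.6), (44, 26.5, -0.5), (52, 25.0, -0.9), (60, 14.4, -5.3), (68, 10.2, -3.2), (76, 14.0, -4.1), (84, 17.1, -3.8), (92, 15.1, -2.3)]
[-13.73180664  -3.22379546  21.65750267]
-145 org x -53.8 handle dy -6.7 ztop 26.2 shaft dy -5.2 ztop 20.9
-29 org x -54.7 handle dy -9.4 ztop 25.7 shaft dy -6.1 ztop 
[... 359 characters left out ...]
                                             ~~~~~~~~~~~~~^^^^^^^^^^^^^^^^^^^^^^^^^^^
    return _quantile_unchecked(
        a, q, axis, out, overwrite_input, method, keepdims, weights)
    return _ureduce(a,
                    func=_quantile_ureduce_func,
    ...<5 lines>...
                    overwrite_input=overwrite_input,
                    method=method)
    r = func(a, **kwargs)
    result = _quantile(arr,
                       quantiles=q,
    ...<2 lines>...
                       out=out,
                       weights=wgt)
    slices_having_nans = np.isnan(arr[-1, ...])
                                  ~~~^^^^^^^^^
IndexError: index -1 is out of bounds for axis 0 with size 0
```

jog_arm(
  xyz=[
    [0.001, 0, 0.006],
    [0.001, 0, 0.006],
    [0, 0, 0.005],
    [0, 0, 0.003],
    [0, 0, 0],
  ],
  turn=[0, 0, 0, 0, 0],
  claw=[0, 0, 0, 0, 0],
)

```text
clock: 20.55
ee_pos: [0.5313, 0.2823, 0.0719]
orientation: [3.14, 0.005, 0.074]
contact_force: [-16.3, -4.1, 33.0]
grip_width: 0.0287
grip_force: 78.0
```

```bash
python3 - <<'E'
from h import *
seated(-.029,"side"); print(arm.sense()["contact_force"])
ends(cam("side"),[-.145,-.029,.029])
to(cw([-.002,-.029,.024]),YAW)
E
```

```text
side x,ztop,dy [(-140, 19.9, -2.6), (-132, 17.7, -1.1), (-124, 20.2, -4.2), (-116, 21.5, -5.0), (-108, 20.7, -3.2), (-100, 22.0, -5.7), (-92, 20.7, -3.2), (-84, 22.4, -5.7), (-76, 22.8, -3.9), (-68, 22.4, -4.1), (-60, 23.5, -2.6), (-52, 26.0, -2.0), (-44, 28.4, -2.4), (-36, 28.4, 2.0), (-28, 27.9, 0.8), (-20, 29.6, -1.7), (-12, 27.3, 4.2), (36, 26.0, -3.0), (44, 28.0, -3.7), (52, 26.1, -3.8), (60, 16.9, -4.0), (68, 16.5, -3.9), (76, 20.7, -4.2), (84, 23.8, -5.1), (92, 19.2, -5.2)]
[-15.80940118  -3.92776142  33.60022863]
-145 org x -54.0 handle dy -7.1 ztop 26.1 shaft dy -5.2 ztop 20.6
-29 org x -55.5 handle dy -7.2 ztop 25.8 shaft dy -5.9 ztop 21.2
29 org x -55.2 handle dy -6.7 ztop 27.2 shaft dy -3.4 ztop 20.3
at [0.5314 0.2823 0.0719] psi 0.0742 -> units [ 0.0031 -0.0003 -0.0033] turn -0.001 rows 1 w 0.0285 q6 1.8 t 20.6
```

Seated at the same position as R1. Release, lift, and line up for D.

jog_arm(
  xyz=[
    [-0.003, 0, -0.003],
    [0, 0, 0],
    [0, 0, 0],
    [0, 0, 0],
    [0, 0, -0.02],
    [0, 0, -0.05],
    [0, 0, -0.08],
    [0, 0, -0.08],
    [0, 0, -0.08],
    [0, 0, 0],
    [0, 0, 0],
    [0, 0, 0],
  ],
  turn=[0, 0, 0, 0, 0, 0, 0, 0, 0, 0.06, 0.065, 0],
  claw=[0.5, 0.5, 0.5, 0.5, 0.5, 0.5, 0.5, 0.5, 0.65, 0.65, 0.65, 0.65],
)

```text
clock: 21.65
ee_pos: [0.5338, 0.284, 0.2239]
orientation: [-3.141, -0.002, -0.123]
contact_force: [0.2, 0.5, -0.8]
grip_width: 0.0552
grip_force: 0.0
```

```bash
python3 - <<'E'
from h import *
ends(cam("side"),[-.145,-.029,.029])
show()
to(grasp((0,.472,-.207,-.122)),-.122)
E
```

```text
-145 org x -54.1 handle dy -7.6 ztop 26.0 shaft dy -4.7 ztop 20.6
-29 org x -55.6 handle dy -7.0 ztop 26.2 shaft dy -5.6 ztop 20.4
29 org x -54.8 handle dy -6.6 ztop 25.6 shaft dy -3.1 ztop 20.6
scene [1.9795, 0.4732, -0.2071, -0.1242, 1.0]
scene [1.688, 0.5367, -0.137, -0.034, 1.0]
side [2.2188, 0.5316, -0.1393, -0.0389, 1.0]
at [0.533  0.2838 0.222 ] psi -0.1188 -> units [0.0884 0.9891 0.47  ] turn 0.0021 rows 14 w 0.0557 q6 1.99 t 21.8
```

jog_arm(
  xyz=[
    [0.003, 0.03, 0],
    [0.0055, 0.06, 0],
    [0.007, 0.078, 0],
    [0.007, 0.078, 0],
    [0.007, 0.078, 0],
    [0.007, 0.078, 0],
    [0.007, 0.078, 0],
    [0.007, 0.078, 0],
    [0.007, 0.078, 0],
    [0.007, 0.078, 0],
    [0.007, 0.078, 0],
    [0.007, 0.078, 0],
    [0.006, 0.065, 0],
    [0.003, 0.04, 0],
    [0.001, 0.014, 0],
    [0, 0, 0],
    [0, 0, 0],
  ],
  turn=[0.002, 0, 0, 0, 0, 0, 0, 0, 0, 0, 0, 0, 0, 0, 0, 0, 0],
  claw=[0.65, 0.65, 0.65, 0.65, 0.65, 0.65, 0.65, 0.65, 0.65, 0.65, 0.65, 0.65, 0.65, 0.65, 0.65, 0.65, 0.65],
)

```text
clock: 23.22
ee_pos: [0.5152, -0.2116, 0.222]
orientation: [-3.14, 0.002, -0.124]
contact_force: [-0.2, 1.1, -0.2]
grip_width: 0.0556
grip_force: 0.0
```

```bash
python3 - <<'E'
from h import *
c=cam("wrist")
for b in pips(c["W"],c["frame"]):
    if b[0]<10: print(np.round(b,4).tolist())
to(grasp((0,.472,-.207,-.122)),-.122)
E
```

```text
[1.2016, 0.5329, -0.1379, -0.0339, 1.0]
[1.1514, 0.4707, -0.2078, -0.1251, 1.0]
at [ 0.5154 -0.2108  0.2221] psi -0.1232 -> units [0.003  0.0029 0.4701] turn -0.0008 rows 6 w 0.0556 q6 1.1 t 23.3
```

jog_arm(
  xyz=[
    [0.002, 0.003, 0.06],
    [0, 0, 0.08],
    [0, 0, 0.08],
    [0, 0, 0.08],
    [0, 0, 0.08],
    [0, 0, 0.05],
    [0, 0, 0.024],
    [0, 0, 0.014],
    [0, 0, 0],
    [0, 0, 0],
    [0, 0, 0],
    [0, 0, 0],
    [0, 0, 0],
    [0, 0, 0],
    [0, 0, 0],
    [0, 0, 0],
  ],
  turn=[0, 0, 0, 0, 0, 0, 0, 0, 0, 0, 0, 0, 0, 0, 0, 0],
  claw=[0.65, 0.65, 0.65, 0.65, 0.65, 0.65, 0.65, 0.65, 0.65, 0, 0, 0, 0, 0, 0, 0],
)

```text
clock: 24.6
ee_pos: [0.5183, -0.2146, -0.0094]
orientation: [3.14, -0.004, -0.124]
contact_force: [0.3, 1.0, 7.2]
grip_width: 0.029
grip_force: 62.0
```

jog_arm(
  xyz=[
    [0, 0, -0.03],
    [0, 0, -0.05],
    [0, 0, -0.07],
    [0, 0, -0.08],
    [0, 0, -0.08],
    [0, 0, -0.08],
    [0, 0, 0],
    [0, 0, 0],
    [0, 0, 0],
  ],
  turn=[0, 0, 0, 0, -0.0625, -0.064, 0, 0, 0],
  claw=[0, 0, 0, 0, 0, 0, 0, 0, 0],
)

```text
clock: 25.35
ee_pos: [0.5161, -0.2134, 0.1836]
orientation: [-3.141, 0.0, 0.074]
contact_force: [-0.4, -0.3, -1.5]
grip_width: 0.0289
grip_force: 61.1
```

```bash
python3 - <<'E'
from h import *
held()
to(cw([-.002,.087,.024])+[0,0,.06],YAW)
E
```

```text
held top(z tool, mm) by x: [(0, 0.3), (8, -0.0), (16, 0.5), (24, 0.7), (32, 0.7), (40, 0.7), (48, 0.7), (56, 1.1), (64, 8.5), (72, 9.4), (80, 9.5), (88, 3.5), (96, 3.8)] xmax 97.5
at [ 0.5156 -0.2131  0.1825] psi 0.0739 -> units [ 0.1095 -1.2178  0.0979] turn -0.0012 rows 16 w 0.029 q6 0.9 t 25.4
```

jog_arm(
  xyz=[
    [0.003, -0.03, 0],
    [0.0055, -0.06, 0],
    [0.0067, -0.075, 0],
    [0.0067, -0.075, 0],
    [0.0067, -0.075, 0],
    [0.0067, -0.075, 0],
    [0.0067, -0.075, 0],
    [0.0067, -0.075, 0],
    [0.0067, -0.075, 0],
    [0.0067, -0.075, 0],
    [0.0067, -0.075, 0],
    [0.0067, -0.075, 0],
    [0.0067, -0.075, 0],
    [0.0067, -0.075, 0],
    [0.0067, -0.075, 0],
    [0.0055, -0.075, 0],
    [0.005, -0.05, 0],
    [0.003, -0.022, 0],
    [0, -0.005, 0],
    [0, 0, 0],
  ],
  turn=[-0.001, 0, 0, 0, 0, 0, 0, 0, 0, 0, 0, 0, 0, 0, 0, 0, 0, 0, 0, 0],
  claw=[0, 0, 0, 0, 0, 0, 0, 0, 0, 0, 0, 0, 0, 0, 0, 0, 0, 0, 0, 0],
)

```text
clock: 27.07
ee_pos: [0.5234, 0.3969, 0.1817]
orientation: [3.14, 0.003, 0.078]
contact_force: [-0.8, -0.4, -0.5]
grip_width: 0.029
grip_force: 61.1
```

```bash
python3 - <<'E'
from h import *
held()
to(cw([-.002,.087,.024]),YAW)
E
```

```text
held top(z tool, mm) by x: [(0, 1.8), (8, -52.3), (16, 2.2), (24, 2.3), (32, 2.3), (40, 2.3), (48, 2.4), (56, 2.9), (64, 10.7), (72, 11.2), (80, 11.0), (88, 5.3), (96, 5.6)] xmax 96.7
at [0.5238 0.3959 0.1821] psi 0.0762 -> units [ 0.0009 -0.0045  0.2171] turn 0.0003 rows 3 w 0.0289 q6 1.97 t 27.1
```

jog_arm(
  xyz=[
    [0.001, -0.0045, 0.05],
    [0, 0, 0.06],
    [0, 0, 0.05],
    [0, 0, 0.018],
    [0, 0, 0.006],
    [0, 0, 0.006],
    [0, 0, 0.006],
    [0, 0, 0],
  ],
  turn=[0, 0, 0, 0, 0, 0, 0, 0],
  claw=[0, 0, 0, 0, 0, 0, 0, 0],
)

```text
clock: 27.78
ee_pos: [0.5221, 0.3965, 0.0882]
orientation: [3.138, 0.007, 0.074]
contact_force: [-10.4, -4.1, 14.1]
grip_width: 0.0287
grip_force: 65.1
```

jog_arm(
  xyz=[
    [0.001, 0, 0.006],
    [0.001, 0, 0.006],
    [0, 0, 0.006],
    [0, 0, 0],
  ],
  turn=[0, 0, 0, 0],
  claw=[0, 0, 0, 0],
)

```text
clock: 28.12
ee_pos: [0.5222, 0.3972, 0.0801]
orientation: [3.14, 0.008, 0.074]
contact_force: [-14.3, -3.0, 18.7]
grip_width: 0.0291
grip_force: 70.0
```

```bash
python3 - <<'E'
from h import *
seated(.087); print(arm.sense()["contact_force"])
for n in ("side","scene"): ends(cam(n),[.029,.087])
to(cw([-.002,.087,.024]),YAW)
E
```

```text
scene x,ztop,dy [(-140, 45.0, -1.9), (-132, 44.9, -1.4), (-124, 43.2, -4.7), (-116, 42.0, -3.3), (-108, 42.6, -4.9), (-100, 42.4, -6.1), (-92, 41.4, -4.7), (-84, 39.8, -5.9), (-76, 38.3, -6.0), (-68, 36.2, -4.8), (-60, 36.7, -3.4), (-36, 38.1, -4.5), (4, 31.5, 0.2), (12, 29.8, -1.7), (20, 28.9, -2.2), (28, 26.6, 4.2), (36, 26.0, -2.2), (44, 24.3, -2.2), (52, 22.3, -3.8), (60, 18.1, -1.8), (68, 9.3, -4.7), (76, 12.1, -3.1), (84, 13.9, -5.1), (92, 10.6, -2.8)]
[-13.86402217  -3.74536383  18.48605301]
29 org x -54.8 handle dy -6.1 ztop 25.3 shaft dy -3.3 ztop 19.5
87 org x -54.9 handle dy -8.3 ztop 26.7 shaft dy -7.3 ztop 40.8
29 org x -49.2 handle dy -8.7 ztop 25.1 shaft dy -1.6 ztop 19.4
87 org x -50.0 handle dy -2.5 ztop 28.5 shaft dy -6.2 ztop 39.8
at [0.5222 0.3972 0.0801] psi 0.0746 -> units [ 0.004  -0.0018  0.0131] turn -0.0007 rows 1 w 0.0288 q6 1.98 t 28.3
```

jog_arm(
  xyz=[
    [0.001, -0.001, 0.006],
    [0.001, 0, 0.006],
    [0, 0, 0.005],
    [0, 0, 0.003],
    [0, 0, 0],
  ],
  turn=[0, 0, 0, 0, 0],
  claw=[0, 0, 0, 0, 0],
)

```text
clock: 28.68
ee_pos: [0.5235, 0.3983, 0.073]
orientation: [3.14, 0.006, 0.075]
contact_force: [-17.1, -6.0, 31.6]
grip_width: 0.0285
grip_force: 78.1
```

```bash
python3 - <<'E'
from h import *
seated(.087); print(arm.sense()["contact_force"])
for n in ("side","scene"): ends(cam(n),[.029,.087])
to(cw([-.002,.087,.024]),YAW)
E
```

```text
scene x,ztop,dy [(-140, 21.8, -1.8), (-132, 20.7, -2.7), (-124, 20.1, -2.2), (-116, 21.1, -4.7), (-108, 22.3, -3.7), (-100, 24.2, -3.9), (-92, 21.4, -6.1), (-84, 23.5, -6.4), (-76, 23.5, -3.5), (-68, 23.5, -0.5), (-60, 23.3, -4.0), (-44, 27.9, -1.6), (4, 26.3, 4.1), (12, 26.9, -2.0), (20, 26.1, -4.7), (28, 26.3, 0.5), (36, 25.6, -2.2), (44, 25.4, -1.3), (52, 23.6, -1.8), (60, 20.4, -2.0), (68, 14.4, -3.4), (76, 17.7, -5.2), (84, 20.2, -5.7), (92, 17.4, -1.8)]
[-17.82129089  -5.44232399  31.50738558]
29 org x -54.6 handle dy -6.5 ztop 25.8 shaft dy -3.6 ztop 20.5
87 org x -54.8 handle dy -6.0 ztop 25.3 shaft dy -4.6 ztop 24.6
29 org x -50.0 handle dy -7.9 ztop 24.9 shaft dy -2.1 ztop 19.5
87 org x -50.4 handle dy -2.3 ztop 25.8 shaft dy -5.1 ztop 22.7
at [0.5235 0.3983 0.073 ] psi 0.0747 -> units [ 0.0013  0.0002 -0.001 ] turn -0.0007 rows 1 w 0.0286 q6 1.98 t 28.8
```

jog_arm(
  xyz=[
    [0.002, 0, -0.003],
    [0, 0, 0],
    [0, 0, 0],
    [0, 0, 0],
    [0, 0, -0.02],
    [0, 0, -0.05],
    [0, 0, -0.08],
    [0, 0, -0.08],
    [0, 0, -0.08],
    [0, 0, 0],
    [0, 0, 0],
    [0, 0, 0],
  ],
  turn=[0, 0, 0, 0, 0, 0, 0, 0, 0, 0.04, 0.03, 0],
  claw=[0.5, 0.5, 0.5, 0.5, 0.5, 0.5, 0.5, 0.5, 0.65, 0.65, 0.65, 0.65],
)

```text
clock: 29.83
ee_pos: [0.5287, 0.4001, 0.2244]
orientation: [-3.141, -0.002, -0.035]
contact_force: [-0.4, -0.5, -0.8]
grip_width: 0.055
grip_force: 0.0
```

```bash
python3 - <<'E'
from h import *
for n in ("side","scene"): ends(cam(n),[-.145,-.029,.029,.087])
seated(.087)
show()
to(grasp((0,.534,-.1375,-.036),.046),-.036)
E
```

```text
-145 org x -54.4 handle dy -7.2 ztop 26.1 shaft dy -4.6 ztop 20.3
-29 org x -55.2 handle dy -7.9 ztop 25.7 shaft dy -5.8 ztop 20.7
29 org x -55.2 handle dy -7.0 ztop 25.8 shaft dy -2.7 ztop 20.1
87 org x -55.4 handle dy -5.8 ztop 25.8 shaft dy -5.0 ztop 20.6
-145 org x -48.4 handle dy -9.4 ztop 25.1 shaft dy -3.1 ztop 20.4
-29 org x -50.7 handle dy -8.6 ztop 25.2 shaft dy -2.5 ztop 19.5
29 org x -49.8 handle dy -8.5 ztop 24.8 shaft dy -1.1 ztop 19.9
87 org x -49.5 handle dy -9.9 ztop 25.2 shaft dy -3.9 ztop 19.7
scene x,ztop,dy [(-140, 15.1, -1.8), (-132, 14.2, -2.1), (-124, 14.0, -2.0), (-108, 18.2, -6.2), (-100, 18.9, -4.5), (-92, 19.0, -4.9), (-84, 19.0, -1.9), (-44, 25.6, -0.5), (-36, 25.1, -0.3), (-28, 25.7, -7.6), (-20, 26.5, -3.5), (-12, 25.9, 2.6), (-4, 25.7, -1.3), (4, 25.8, 4.0), (12, 26.2, -2.6), (20, 25.6, 0.8), (28, 25.8, 2.8), (36, 25.8, -3.9), (44, 25.9, -0.4), (52, 24.8, -1.3), (60, 18.9, -2.7), (68, 15.7, -2.9), (84, 22.3, -5.7), (92, 20.4, -1.0)]
scene [1.6402, 0.5365, -0.137, -0.0404, 1.0]
side [2.2153, 0.5312, -0.1392, -0.034, 1.0]
at [0.5279 0.3998 0.2221] psi -0.0332 -> units [0.1428 1.0735 0.4703] turn 0.0018 rows 15 w 0.055 q6 2.08 t 30.1
```

Three are seated; only slot 0's is about 1 mm short. Now the last one, C.

jog_arm(
  xyz=[
    [0.004, 0.03, 0],
    [0.008, 0.06, 0],
    [0.01, 0.075, 0],
    [0.01, 0.075, 0],
    [0.01, 0.075, 0],
    [0.01, 0.075, 0],
    [0.01, 0.075, 0],
    [0.01, 0.075, 0],
    [0.01, 0.075, 0],
    [0.01, 0.075, 0],
    [0.01, 0.075, 0],
    [0.01, 0.075, 0],
    [0.01, 0.075, 0],
    [0.01, 0.075, 0],
    [0.008, 0.05, 0],
    [0.002, 0.024, 0],
    [0.001, 0.01, 0],
    [0, 0, 0],
    [0, 0, 0],
  ],
  turn=[0.002, 0, 0, 0, 0, 0, 0, 0, 0, 0, 0, 0, 0, 0, 0, 0, 0, 0, 0],
  claw=[0.65, 0.65, 0.65, 0.65, 0.65, 0.65, 0.65, 0.65, 0.65, 0.65, 0.65, 0.65, 0.65, 0.65, 0.65, 0.65, 0.65, 0.65, 0.65],
)

```text
clock: 31.67
ee_pos: [0.5792, -0.1379, 0.2227]
orientation: [-3.14, 0.001, -0.036]
contact_force: [-0.6, 0.6, -0.3]
grip_width: 0.0557
grip_force: 0.0
```

```bash
python3 - <<'E'
from h import *
c=cam("wrist")
for b in pips(c["W"],c["frame"]):
    if b[0]<10: print(np.round(b,4).tolist())
to(grasp((0,.534,-.1375,-.036),.046),-.036)
E
```

```text
[1.2054, 0.5343, -0.1372, -0.0335, 1.0]
at [ 0.5794 -0.1375  0.2228] psi -0.0354 -> units [0.0013 0.0033 0.4717] turn 0.0004 rows 6 w 0.0557 q6 1.19 t 31.7
```

jog_arm(
  xyz=[
    [0.001, 0.003, 0.06],
    [0, 0, 0.08],
    [0, 0, 0.08],
    [0, 0, 0.08],
    [0, 0, 0.08],
    [0, 0, 0.05],
    [0, 0, 0.024],
    [0, 0, 0.014],
    [0, 0, 0],
    [0, 0, 0],
    [0, 0, 0],
    [0, 0, 0],
    [0, 0, 0],
    [0, 0, 0],
    [0, 0, 0],
    [0, 0, 0],
  ],
  turn=[0, 0, 0, 0, 0, 0, 0, 0, 0, 0, 0, 0, 0, 0, 0, 0],
  claw=[0.65, 0.65, 0.65, 0.65, 0.65, 0.65, 0.65, 0.65, 0.65, 0, 0, 0, 0, 0, 0, 0],
)

```text
clock: 33.05
ee_pos: [0.582, -0.1412, -0.0087]
orientation: [3.14, -0.004, -0.037]
contact_force: [0.1, 1.3, 6.3]
grip_width: 0.0289
grip_force: 62.5
```

jog_arm(
  xyz=[
    [0, 0, -0.03],
    [0, 0, -0.05],
    [0, 0, -0.07],
    [0, 0, -0.08],
    [0, 0, -0.08],
    [0, 0, -0.08],
    [0, 0, 0],
    [0, 0, 0],
    [0, 0, 0],
  ],
  turn=[0, 0, 0, 0, -0.035, -0.036, 0, 0, 0],
  claw=[0, 0, 0, 0, 0, 0, 0, 0, 0],
)

```text
clock: 33.8
ee_pos: [0.5797, -0.1405, 0.1843]
orientation: [3.142, 0.0, 0.074]
contact_force: [-1.0, 0.5, -1.4]
grip_width: 0.029
grip_force: 61.6
```

```bash
python3 - <<'E'
from h import *
held()
to(cw([-.002,.145,.024])+[0,0,.06],YAW)
E
```

```text
held top(z tool, mm) by x: [(0, 0.9), (8, 0.6), (16, 1.0), (24, 1.2), (32, 1.2), (40, 1.2), (48, 1.3), (56, 1.4), (64, 8.7), (72, 10.0), (80, 10.0), (88, 4.1), (96, 4.3)] xmax 97.9
at [ 0.5791 -0.1402  0.183 ] psi 0.0742 -> units [-0.0281 -1.1982  0.099 ] turn -0.001 rows 16 w 0.0286 q6 1.07 t 33.9
```

jog_arm(
  xyz=[
    [-0.001, -0.03, 0],
    [-0.002, -0.06, 0],
    [-0.002, -0.075, 0],
    [-0.002, -0.075, 0],
    [-0.002, -0.075, 0],
    [-0.002, -0.075, 0],
    [-0.002, -0.075, 0],
    [-0.002, -0.075, 0],
    [-0.002, -0.075, 0],
    [-0.002, -0.075, 0],
    [-0.002, -0.075, 0],
    [-0.002, -0.075, 0],
    [-0.002, -0.075, 0],
    [-0.002, -0.075, 0],
    [-0.001, -0.075, 0],
    [0, -0.065, 0],
    [0, -0.04, 0],
    [0, -0.023, 0],
    [0, -0.005, 0],
    [0, 0, 0],
  ],
  turn=[-0.001, 0, 0, 0, 0, 0, 0, 0, 0, 0, 0, 0, 0, 0, 0, 0, 0, 0, 0, 0],
  claw=[0, 0, 0, 0, 0, 0, 0, 0, 0, 0, 0, 0, 0, 0, 0, 0, 0, 0, 0, 0],
)

```text
clock: 35.52
ee_pos: [0.5196, 0.4554, 0.1824]
orientation: [3.14, 0.003, 0.077]
contact_force: [0.2, -0.3, -1.4]
grip_width: 0.0288
grip_force: 61.6
```

```bash
python3 - <<'E'
from h import *
held()
to(cw([-.002,.145,.024]),YAW)
E
```

```text
held top(z tool, mm) by x: [(0, 2.6), (8, -52.7), (16, 2.9), (24, 3.0), (32, 3.0), (40, 3.1), (48, 3.1), (56, 3.6), (64, 11.5), (72, 12.0), (80, 11.7), (88, 6.0), (96, 6.4)] xmax 96.8
at [0.5201 0.4544 0.1828] psi 0.0761 -> units [-0.0005 -0.0033  0.2185] turn 0.0003 rows 3 w 0.0285 q6 2.05 t 35.6
```

jog_arm(
  xyz=[
    [0, -0.003, 0.05],
    [0, 0, 0.06],
    [0, 0, 0.05],
    [0, 0, 0.018],
    [0, 0, 0.006],
    [0, 0, 0.006],
    [0, 0, 0.006],
    [0, 0, 0],
  ],
  turn=[0, 0, 0, 0, 0, 0, 0, 0],
  claw=[0, 0, 0, 0, 0, 0, 0, 0],
)

```text
clock: 36.23
ee_pos: [0.518, 0.4544, 0.0892]
orientation: [3.139, 0.006, 0.074]
contact_force: [-9.5, -4.4, 13.6]
grip_width: 0.0286
grip_force: 65.4
```

jog_arm(
  xyz=[
    [0.001, 0, 0.006],
    [0.001, 0, 0.006],
    [0, 0, 0.006],
    [0.001, 0, 0.006],
    [0.001, 0, 0.006],
    [0, 0, 0.005],
    [0, 0, 0.004],
    [0, 0, 0],
  ],
  turn=[0, 0, 0, 0, 0, 0, 0, 0],
  claw=[0, 0, 0, 0, 0, 0, 0, 0],
)

```text
clock: 36.9
ee_pos: [0.519, 0.4558, 0.0735]
orientation: [3.141, 0.006, 0.075]
contact_force: [-17.7, -5.3, 30.2]
grip_width: 0.0289
grip_force: 78.1
```

jog_arm(
  xyz=[
    [0.001, 0, -0.003],
    [0, 0, 0],
    [0, 0, 0],
    [0, 0, 0],
    [0, 0, -0.02],
    [0, 0, -0.05],
    [0, 0, -0.08],
    [0, 0, -0.08],
    [0, 0, -0.08],
    [0, 0, 0],
    [0, 0, 0],
  ],
  turn=[0, 0, 0, 0, 0, 0, 0, 0, 0, 0, 0],
  claw=[0.5, 0.5, 0.5, 0.5, 0.5, 0.5, 0.5, 0.5, 0.5, 0.5, 0.5],
)

```text
clock: 37.82
ee_pos: [0.5253, 0.4582, 0.2272]
orientation: [-3.138, -0.007, 0.076]
contact_force: [-0.3, 0.7, -0.8]
grip_width: 0.0428
grip_force: 0.0
```

```bash
python3 - <<'E'
from h import *
S=[-.145,-.029,.029,.087,.145]
for n in ("side","scene"): c=cam(n); ends(c,S); cv2.imwrite(f"pics/{n}6.png",c["frame"])
seated(.145); to(cw([-.002,.145,.024]),YAW)
E
```

```text
-145 org x -54.0 handle dy -7.0 ztop 26.2 shaft dy -5.1 ztop 21.3
-29 org x -55.4 handle dy -6.7 ztop 26.0 shaft dy -4.7 ztop 19.7
29 org x -54.8 handle dy -6.9 ztop 26.0 shaft dy -2.8 ztop 20.7
87 org x -54.8 handle dy -7.2 ztop 25.7 shaft dy -4.8 ztop 20.3
145 org x -55.1 handle dy -8.5 ztop 26.1 shaft dy -5.3 ztop 19.8
-145 org x -47.6 handle dy -8.7 ztop 25.2 shaft dy -3.6 ztop 19.7
-29 org x -50.7 handle dy -9.7 ztop 25.2 shaft dy -3.2 ztop 19.8
29 org x -49.5 handle dy -8.0 ztop 24.8 shaft dy -1.4 ztop 19.8
87 org x -49.7 handle dy -9.4 ztop 24.9 shaft dy -4.9 ztop 19.6
145 org x -49.7 handle dy -10.3 ztop 24.8 shaft dy -3.9 ztop 19.4
scene x,ztop,dy [(-140, 15.2, -2.3), (-132, 14.7, -3.0), (-124, 13.3, -3.3), (-116, 15.7, -2.8), (-108, 18.6, -4.4), (-100, 19.4, -5.7), (-92, 19.2, -5.3), (-84, 20.0, -3.8), (-76, 19.4, 1.1), (-44, 25.2, 4.6), (-36, 26.0, -0.8), (-28, 25.4, -2.6), (-20, 26.4, -0.9), (-12, 26.4, -1.6), (-4, 25.5, -4.9), (4, 25.9, 0.6), (12, 26.0, 1.5), (20, 25.5, -0.9), (28, 25.8, 3.8), (36, 25.7, -1.7), (44, 25.3, -1.0), (52, 24.6, -3.3), (60, 20.1, -2.5), (68, 17.1, -3.4), (84, 22.5, -6.1), (92, 19.7, -0.1)]
at [0.5223 0.4564 0.2213] psi 0.0759 -> units [-5.100e-03  2.000e-04  2.954e-01] turn 0.0002 rows 4 w 0.0433 q6 2.05 t 38.0
```

View pics/scene6.png

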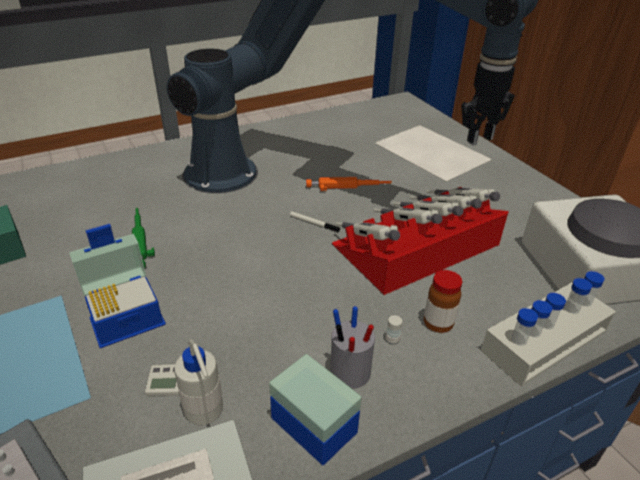

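All five are seated, and nothing has tipped over. Slot 0's pipette is 1–2 mm short of the others, so I'll nudge it down from the button end with closed fingers.

```bash
python3 - <<'E'
from h import *
b=cw([.0925,-.145,.013]); print("button end",b.round(4))
d=np.array([np.cos(YAW),np.sin(YAW),0])
to(b+.030*d+[0,0,.02],YAW)   # true TCP 20 above button axis -> tips ~1 above axis
E
```

```text
button end [0.6313 0.1737 0.1418]
at [0.5223 0.4564 0.2213] psi 0.0759 -> units [0.2347 0.5802 0.193 ] turn 0.0002 rows 9 w 0.0433 q6 2.05 t 38.0
```

jog_arm(
  xyz=[
    [0.026, 0.0645, 0],
    [0.026, 0.0645, 0],
    [0.026, 0.0645, 0],
    [0.026, 0.0645, 0],
    [0.026, 0.0645, 0],
    [0.026, 0.0645, 0],
    [0.026, 0.0645, 0],
    [0.026, 0.0645, 0],
    [0.026, 0.064, 0],
    [0, 0, 0.05],
    [0, 0, 0.06],
    [0, 0, 0.06],
    [0, 0, 0.027],
    [0, 0, 0],
    [0, 0, 0],
  ],
  turn=[0, 0, 0, 0, 0, 0, 0, 0, 0, 0, 0, 0, 0, 0, 0],
  claw=[0, 0, 0, 0, 0, 0, 0, 0, 0, 0, 0, 0, 0, 0, 0],
)

```text
clock: 39.22
ee_pos: [0.6603, 0.1766, 0.1218]
orientation: [3.141, 0.006, 0.076]
contact_force: [0.8, -0.6, 0.9]
grip_width: 0.0001
grip_force: 0.0
```

jog_arm(
  xyz=[
    [-0.01, 0, 0],
    [-0.01, 0, 0],
    [-0.01, 0, 0],
    [0, 0, 0],
  ],
  turn=[0, 0, 0, 0],
  claw=[0, 0, 0, 0],
)

```text
clock: 39.55
ee_pos: [0.6459, 0.176, 0.1257]
orientation: [-3.142, -0.0, 0.077]
contact_force: [0.5, 0.0, 0.5]
grip_width: -0.0002
grip_force: 0.0
```

jog_arm(
  xyz=[
    [-0.004, 0, 0],
    [-0.004, 0, 0],
    [0, 0, 0],
  ],
  turn=[0, 0, 0],
  claw=[0, 0, 0],
)

```text
clock: 39.8
ee_pos: [0.6427, 0.1755, 0.125]
orientation: [3.142, -0.0, 0.076]
contact_force: [-0.4, 0.4, 0.2]
grip_width: -0.0003
grip_force: 0.0
```

```bash
python3 - <<'E'
from h import *
for n in ("side",): ends(cam(n),[-.145,-.029,.029])
b=cw([.0925,-.145,.013]); to(b+[0,0,.02],YAW)
E
```

```text
-145 org x -24.7 handle dy -7.0 ztop 25.9 shaft dy -4.9 ztop 20.6
-29 org x -55.4 handle dy -7.1 ztop 26.0 shaft dy -4.6 ztop 20.0
29 org x -55.0 handle dy -5.7 ztop 25.5 shaft dy -3.1 ztop 20.0
at [0.6429 0.1755 0.1248] psi 0.0762 -> units [-0.0234  0.0019  0.0001] turn 0.0003 rows 1 w -0.0002 q6 1.59 t 39.9
```

jog_arm(
  xyz=[
    [-0.004, 0, 0],
    [0, 0, 0],
  ],
  turn=[0, 0],
  claw=[0, 0],
)

```text
clock: 40.02
ee_pos: [0.6407, 0.1753, 0.1245]
orientation: [3.142, 0.0, 0.076]
contact_force: [0.3, 1.2, -0.5]
grip_width: -0.0003
grip_force: 0.0
```

jog_arm(
  xyz=[
    [-0.004, 0, 0],
    [0, 0, 0],
  ],
  turn=[0, 0],
  claw=[0, 0],
)

```text
clock: 40.18
ee_pos: [0.6392, 0.1752, 0.1246]
orientation: [-3.142, -0.001, 0.076]
contact_force: [-0.5, -0.4, 0.5]
grip_width: -0.0002
grip_force: 0.1
```

jog_arm(
  xyz=[
    [-0.003, 0, 0],
    [0, 0, 0],
  ],
  turn=[0, 0],
  claw=[0, 0],
)

```text
clock: 40.35
ee_pos: [0.6388, 0.1751, 0.1251]
orientation: [-3.141, -0.003, 0.076]
contact_force: [3.3, 0.0, 0.8]
grip_width: 0.0001
grip_force: 1.3
```

Force 3 N at the stop. Back off, lift, and measure the tip box.

jog_arm(
  xyz=[
    [0.02, 0, 0],
    [0.03, 0, 0],
    [0, 0, -0.07],
    [0, 0, -0.08],
    [0, 0, -0.08],
    [0, 0, -0.08],
    [0, 0, -0.08],
    [0, 0, 0],
  ],
  turn=[0, 0, 0, 0, 0, 0, 0, 0],
  claw=[0, 0, 0, 0, 0, 0, 0, 0],
)

```text
clock: 41.02
ee_pos: [0.6664, 0.1776, 0.3301]
orientation: [-3.141, -0.017, 0.076]
contact_force: [1.3, 1.1, 1.7]
grip_width: -0.0001
grip_force: 0.0
```

jog_arm(
  xyz=[
    [-0.02, 0.07, 0],
    [-0.02, 0.07, 0],
    [-0.02, 0.07, 0],
    [-0.02, 0.07, 0],
    [-0.02, 0.07, 0],
    [-0.02, 0.07, 0],
    [-0.02, 0.07, 0],
    [-0.02, 0.07, 0],
    [-0.02, 0.07, 0],
    [-0.02, 0.07, 0],
    [-0.02, 0.07, 0],
    [0, 0.07, 0],
    [0, 0.05, 0],
    [0, 0, 0],
    [0, 0, 0],
  ],
  turn=[0, 0, 0, 0, 0, 0, 0, 0, 0, 0, 0, 0, 0, 0, 0],
  claw=[0, 0, 0, 0, 0, 0, 0, 0, 0, 0, 0, 0, 0, 0, 0],
)

```text
clock: 42.27
ee_pos: [0.5857, -0.2763, 0.3184]
orientation: [-3.14, 0.002, 0.073]
contact_force: [0.2, 1.4, 0.3]
grip_width: -0.0002
grip_force: 0.0
```

```bash
python3 - <<'E'
from h import *
np.set_printoptions(suppress=True,precision=4)
for n in ("side","scene"): ends(cam(n),[-.145,-.029,.029])
c=cam("wrist"); cv2.imwrite("pics/w7.png",c["frame"]); print(arm.sense()["ee_pos"])
C={n:cam(n) for n in ("scene","side")}; C["wrist"]=c
np.savez("c7.npz",**{n+k:C[n][k] for n in C for k in("W","frame")})
for n in C:
    W=C[n]["W"]; f=cv2.cvtColor(C[n]["frame"],cv2.COLOR_BGR2HSV)
    reg=(W[...,0]>.33)&(W[...,0]<.6)&(W[...,1]<-.26)&(W[...,1]>-.5)&(W[...,2]>.012)&(W[...,2]<.25)
    bl=reg&(f[...,0]>105)&(f[...,0]<128)&(f[...,1]>150)
    for nm,m in (("blue low",bl&(W[...,2]<.08)),("blue high",bl&(W[...,2]>.1)),("other >.08",reg&~bl&(W[...,2]>.08))):
        q=W[m]
        if len(q)>20: print(n,nm,len(q),np.percentile(q,[1,50,99],axis=0).tolist())
    q=W[bl&(abs(W[...,2]-.063)<.006)][:,:2]
    if len(q)>30: print(n,"rect",cv2.minAreaRect((q*1000).astype(np.float32)))
E
```

```text
-145 org x -56.2 handle dy -6.2 ztop 26.2 shaft dy -5.7 ztop 21.0
-29 org x -55.2 handle dy -7.6 ztop 26.2 shaft dy -5.5 ztop 20.2
29 org x -55.4 handle dy -6.8 ztop 25.4 shaft dy -2.6 ztop 20.7
-145 org x -50.4 handle dy -8.3 ztop 25.2 shaft dy -4.0 ztop 20.2
-29 org x -49.8 handle dy -9.5 ztop 25.0 shaft dy -3.6 ztop 20.0
29 org x -48.8 handle dy -7.7 ztop 24.9 shaft dy -0.7 ztop 19.5
[ 0.5863 -0.2737  0.3192]
scene blue low 1458 [[0.4455386440364051, -0.4254099192406905, 0.012701216973643249], [0.5266230597354534, -0.3668805352655786, 0.04172879477097602], [0.5317552685342594, -0.3033628455548321, 0.06743027776177578]]
scene blue high 477 [[0.41283693724972836, -0.3983718175571678, 0.15297740443506944], [0.41907666979264596, -0.36838330648098333, 0.175337696900206], [0.4240380041718489, -0.3383091933999318, 0.19613731583072178]]
scene other >.08 2017 [[0.4034115965623671, -0.4286411337872194, 0.08022572727640122], [0.41094335335454707, -0.37166460480043173, 0.11597697796249973], [0.4931527535251772, -0.3068108712596774, 0.17250617874325067]]
scene rect ((487.9839172363281, -369.12
[... 348 characters left out ...]
4274, 0.15482971182227787], [0.41418206730147633, -0.3727282554344906, 0.17913578568400929], [0.41832453287639765, -0.3393868607078794, 0.19575197768832764]]
side other >.08 2364 [[0.4020514101948719, -0.43267043862288385, 0.08054874160947217], [0.4117466928968416, -0.398144189278555, 0.13605723274078035], [0.48236519462352473, -0.310396894476734, 0.19374255698305703]]
side rect ((482.7554016113281, -427.7213439941406), (78.65653991699219, 5.00940465927124), 1.9665676355361938)
wrist other >.08 2236 [[0.40619332378118117, -0.43059675172736367, 0.08011657912635498], [0.42865287722509116, -0.4067630956152569, 0.10369624583960747], [0.5010950989276295, -0.33709426233468937, 0.1524231451350619]]
```

View pics/w7.png

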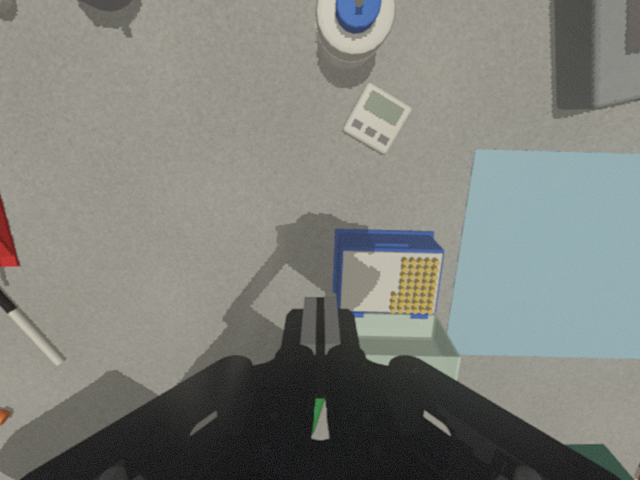

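Box seen: the front faces world +x, the lid is upright on the near side, and the clip sticks up. Now to fit its pose accurately.

```bash
cat > box.py <<'E'
from h import *
np.set_printoptions(suppress=True,precision=4)
def fit():
    d=np.load("c1.npz"); e=np.load("c7.npz")
    for n,W,F in (("w1",d["ww"],d["wf"]),("s1",d["sw"],d["sf"]),("scene7",e["sceneW"],e["sceneframe"]),("wrist7",e["wristW"],e["wristframe"])):
        f=cv2.cvtColor(F,cv2.COLOR_BGR2HSV)
        m=(W[...,0]>.43)&(W[...,0]<.56)&(W[...,1]<-.29)&(W[...,1]>-.45)&(W[...,2]>.02)&(W[...,2]<.071)&(f[...,0]>105)&(f[...,0]<128)&(f[...,1]>120)
        q=W[m]; 
        if len(q)<50: continue
        print(n,len(q),cv2.minAreaRect((q[:,:2]*1000).astype(np.float32)))
        fr=q[(q[:,2]<.058)&(q[:,0]>.515)]   # front face
        if len(fr)>40: 
            p=np.polyfit(fr[:,1],fr[:,0],1); r=fr[:,0]-np.polyval(p,fr[:,1]); k=abs(r)<.003; p=np.polyfit(fr[k,1],fr[k,0],1); print("  front x at y=-.37",np.polyval(p,-.37),"yaw",-np.arctan(p[0]), "y",np.percentile(fr[:,1],[0.5,99.5]))
    # lid outer face from side/wrist: points behind x<.44
    for n in ("scene","side"):
        W=e[n+"W"]; f=cv2.cvtColor(e[n+"frame"],cv2.COLOR_BGR2HSV)
        m=(W[...,0]>.38)&(W[...,0]<.46)&(W[...,1]<-.29)&(W[...,1]>-.45)&(W[...,2]>.07)
        for lo in np.arange(.07,.2,.015):
            q=W[m&(W[...,2]>lo)&(W[...,2]<lo+.015)]
            if len(q)>10: print(n,round(lo,3),len(q),"x",np.percentile(q[:,0],[2,50,98]),"y",np.percentile(q[:,1],[2,98]))
fit()
E
python3 box.py
```

```text
w1 230 ((483.2901611328125, -360.7845458984375), (91.1606216430664, 112.07535552978516), 3.0954535007476807)
  front x at y=-.37 0.5276676116209297 yaw 0.05184890881389711 y [-0.4082 -0.3184]
s1 1302 ((484.56768798828125, -365.76129150390625), (96.69794464111328, 124.23787689208984), 3.6689484119415283)
  front x at y=-.37 0.5269920336189333 yaw 0.046523372557295724 y [-0.4247 -0.3028]
scene7 1303 ((486.3010559082031, -365.92352294921875), (95.05812072753906, 124.86338806152344), 4.5544753074646)
  front x at y=-.37 0.5269283697770962 yaw 0.04737685261210969 y [-0.4248 -0.3025]
wrist7 648 ((483.2193908691406, -365.3774108886719), (93.30355072021484, 122.0882339477539), 2.8545477390289307)
  front x at y=-.37 0.5278985346826899 yaw 0.06492931039340681 y [-0.4182 -0.305 ]
scene 0.07 483 x [0.4038 0.4093 0.4571] y [-0.4273 -0.3082]
scene 0.085 381 x [0.4034 0.4082 0.4388] y [-0.4275 -0.3081]
scene 0.1 396 x [0.4036 0.4087 0.4427] y [-0.4278 -0.3082]
scene 0.115 279 x [0.4045 0.4088 0.4419] y [-0.4279 -0.3077]
scene 0.13 26 x [0.4254 0.4401 0.4449] y [-0.4292 -0.3059]
scene 0.145 786 x [0.4064 0.4256 0.4434] y [-0.4279 -0.3084]
scene 0.16 165 x [0.4153 0.419  0.4226] y [-0.3909 -0.3466]
scene 0.175 150 x [0.4157 0.419  0.4221] y [-0.3902 -0.347 ]
scene 0.19 109 x [0.4117 0.4195 0.4244] y [-0.3907 -0.3467]
side 0.07 312 x [0.4021 0.4075 0.4559] y [-0.4323 -0.3126]
side 0.085 298 x [0.4021 0.4071 0.4406] y [-0.4324 -0.3155]
side 0.1 298 x [0.4022 0.407  0.4411] y [-0.4324 -0.3145]
side 0.115 317 x [0.4022 0.4072 0.4402] y [-0.4324 -0.3163]
side 0.13 323 x [0.4022 0.407  0.4415] y [-0.4326 -0.314 ]
side 0.145 934 x [0.4034 0.4167 0.4407] y [-0.4315 -0.3103]
side 0.16 97 x [0.4126 0.4144 0.4186] y [-0.3925 -0.3492]
side 0.175 72 x [0.4117 0.4142 0.4184] y [-0.3934 -0.3489]
side 0.19 143 x [0.4106 0.4154 0.4213] y [-0.3924 -0.348 ]
```

```bash
python3 - <<'E'
from h import *
to([.360,-.373,.157],.047)
E
```

```text
at [ 0.5866 -0.2735  0.3195] psi 0.078 -> units [-0.4621  0.1775  0.3991] turn 0.0197 rows 8 w -0.0001 q6 0.88 t 42.5
```

jog_arm(
  xyz=[
    [0, 0, 0],
    [-0.066, 0.0255, 0],
    [-0.066, 0.0255, 0],
    [-0.066, 0.0255, 0],
    [-0.066, 0.0255, 0],
    [-0.066, 0.0255, 0],
    [-0.066, 0.0255, 0],
    [-0.066, 0.0245, 0],
    [0, 0, 0],
  ],
  turn=[0.02, 0, 0, 0, 0, 0, 0, 0, 0],
  claw=[0, 0, 0, 0, 0, 0, 0, 0, 0],
)

```text
clock: 43.27
ee_pos: [0.3555, -0.3751, 0.3199]
orientation: [3.141, 0.003, 0.041]
contact_force: [0.4, 0.9, -1.2]
grip_width: -0.0001
grip_force: 0.0
```

jog_arm(
  xyz=[
    [0, 0, 0.06],
    [0, 0, 0.07],
    [0, 0, 0.07],
    [0, 0, 0.07],
    [0, 0, 0.07],
    [0, 0, 0.04],
    [0, 0, 0.019],
    [0, 0, 0],
    [0, 0, 0],
  ],
  turn=[0, 0, 0, 0, 0, 0, 0, 0, 0],
  claw=[0, 0, 0, 0, 0, 0, 0, 0, 0],
)

```text
clock: 44.02
ee_pos: [0.3607, -0.3742, 0.1205]
orientation: [3.141, -0.0, 0.046]
contact_force: [-0.5, -0.2, 1.3]
grip_width: -0.0003
grip_force: 0.0
```

```bash
python3 - <<'E'
from h import *
to([.392,-.371,.157],.047)
print(arm.sense()["contact_force"])
E
```

```text
at [ 0.3607 -0.3742  0.1205] psi 0.0458 -> units [ 0.0628 -0.0034  0.001 ] turn -0.0008 rows 1 w -0.0003 q6 0.51 t 44.0
[-0.45990934 -0.16649014  1.31457547]
```

jog_arm(
  xyz=[
    [0.03, -0.002, 0],
    [0.03, -0.001, 0],
    [0.02, 0, 0],
    [0.02, 0, 0],
    [0.02, 0, 0],
    [0, 0, 0],
  ],
  turn=[0, 0, 0, 0, 0, 0],
  claw=[0, 0, 0, 0, 0, 0],
)

```text
clock: 44.52
ee_pos: [0.4221, -0.3707, 0.1211]
orientation: [3.139, -0.003, 0.046]
contact_force: [0.2, -0.2, 0.2]
grip_width: 0.0001
grip_force: 0.0
```

jog_arm(
  xyz=[
    [0.02, 0, 0],
    [0.02, 0, 0],
    [0.02, 0, 0],
    [0.02, 0, 0],
    [0, 0, 0],
  ],
  turn=[0, 0, 0, 0, 0],
  claw=[0, 0, 0, 0, 0],
)

```text
clock: 44.93
ee_pos: [0.4621, -0.3685, 0.12]
orientation: [3.14, -0.002, 0.046]
contact_force: [-0.1, -0.5, 0.2]
grip_width: -0.0001
grip_force: 0.0
```

```bash
python3 - <<'E'
from h import *
for n in ("side",):
    c=cam(n); cv2.imwrite("pics/side8.png",c["frame"][200:460,220:540])
    W=c["W"]; m=(W[...,1]>-.44)&(W[...,1]<-.40)&(W[...,2]>.07)&(W[...,2]<.2)
    for x in np.arange(.40,.62,.015):
        q=W[m&(abs(W[...,0]-x)<.006)]
        if len(q)>4: print(round(x,3),len(q),np.percentile(q[:,2],[3,50,97]).round(3))
E
```

```text
0.415 7 [0.091 0.094 0.095]
0.43 184 [0.082 0.099 0.105]
0.445 240 [0.073 0.11  0.12 ]
0.46 246 [0.081 0.121 0.13 ]
0.475 260 [0.088 0.133 0.142]
0.49 172 [0.074 0.13  0.146]
0.505 78 [0.071 0.114 0.131]
0.52 29 [0.072 0.077 0.08 ]
```

View pics/side8.png

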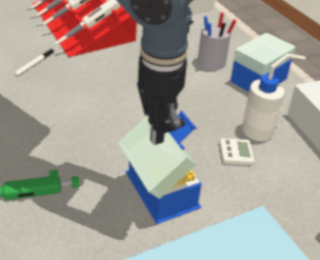

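The lid is at θ≈0.63, corner at (0.488, z 0.146). Now I lift, move forward, and press it down from above.

jog_arm(
  xyz=[
    [0, 0, -0.03],
    [0, 0, -0.02],
    [0.03, 0, 0],
    [0.03, 0, 0],
    [0, 0, 0.03],
    [0, 0, 0.03],
    [0, 0, 0.02],
    [0, 0, 0.02],
    [0, 0, 0.015],
    [0, 0, 0],
  ],
  turn=[0, 0, 0, 0, 0, 0, 0, 0, 0, 0],
  claw=[0, 0, 0, 0, 0, 0, 0, 0, 0, 0],
)

```text
clock: 45.82
ee_pos: [0.488, -0.3656, 0.0855]
orientation: [-3.138, 0.003, 0.044]
contact_force: [-0.7, -0.2, -1.1]
grip_width: -0.0003
grip_force: 0.0
```

jog_arm(
  xyz=[
    [0, 0, 0.006],
    [0, 0, 0.003],
    [0, 0, 0],
  ],
  turn=[0, 0, 0],
  claw=[0, 0, 0],
)

```text
clock: 46.07
ee_pos: [0.4886, -0.3663, 0.0849]
orientation: [-3.14, 0.002, 0.045]
contact_force: [-3.6, 2.7, 12.3]
grip_width: 0.0
grip_force: 6.0
```

Force 12 N at tip z≈0.102: the lid is shut. Lift and look.

jog_arm(
  xyz=[
    [0, 0, -0.04],
    [0, 0, -0.08],
    [0, 0, -0.08],
    [0, 0, -0.08],
    [-0.05, 0, 0],
    [-0.07, 0, 0],
    [-0.07, 0, 0],
    [0, 0, 0],
    [0, 0, 0],
  ],
  turn=[0, 0, 0, 0, 0, 0, 0, 0, 0],
  claw=[0, 0, 0, 0, 0, 0, 0, 0, 0],
)

```text
clock: 46.82
ee_pos: [0.3929, -0.3709, 0.2232]
orientation: [-3.141, 0.001, 0.042]
contact_force: [0.7, -0.0, -0.5]
grip_width: -0.0002
grip_force: 0.0
```

```bash
cat > clip.py <<'E'
from h import *
for n in ("scene","wrist","side"):
    c=cam(n); W=c["W"]; f=cv2.cvtColor(c["frame"],cv2.COLOR_BGR2HSV)
    m=(W[...,0]>.40)&(W[...,0]<.62)&(W[...,1]>-.44)&(W[...,1]<-.29)
    t=W[m&(W[...,2]>.085)&(W[...,2]<.13)&(f[...,1]<100)]
    if len(t)>20: print(n,"lid top z",np.percentile(t[:,2],[5,50,95]).round(4),"x",np.percentile(t[:,0],[1,99]).round(4),"slope",np.polyfit(t[t[:,2]>.094][:,0],t[t[:,2]>.094][:,2],1).round(3))
    b=W[m&(W[...,0]>.529)&(W[...,2]>.012)&(f[...,0]>100)&(f[...,0]<130)&(f[...,1]>130)]
    for z in np.arange(.015,.12,.01):
        q=b[(b[:,2]>=z)&(b[:,2]<z+.01)]
        if len(q)>5: print("  blue z",round(z,3),len(q),"x",np.percentile(q[:,0],[5,50,95]).round(4),"y",np.percentile(q[:,1],[5,95]).round(4))
    cv2.imwrite(f"pics/clip_{n}.png",c["frame"])
E
python3 clip.py
```

```text
scene lid top z [0.0923 0.0997 0.102 ] x [0.4406 0.5304] slope [-0.008  0.104]
  blue z 0.015 35 x [0.529  0.5295 0.5316] y [-0.4205 -0.363 ]
  blue z 0.025 33 x [0.5291 0.5299 0.5317] y [-0.421  -0.3684]
  blue z 0.035 35 x [0.5292 0.53   0.5315] y [-0.4213 -0.3667]
  blue z 0.045 40 x [0.5291 0.5299 0.5314] y [-0.4229 -0.3923]
  blue z 0.055 45 x [0.5291 0.5299 0.5313] y [-0.4231 -0.3886]
  blue z 0.075 18 x [0.5604 0.5687 0.5705] y [-0.3894 -0.3417]
  blue z 0.085 472 x [0.5306 0.5507 0.5703] y [-0.3842 -0.3405]
wrist lid top z [0.0986 0.0998 0.101 ] x [0.4411 0.5274] slope [-0.001  0.1  ]
  blue z 0.085 2291 x [0.5302 0.5402 0.5496] y [-0.3845 -0.3435]
side lid top z [0.0897 0.0996 0.1015] x [0.4376 0.5525] slope [0.003 0.098]
  blue z 0.085 325 x [0.5345 0.5501 0.5652] y [-0.3839 -0.344 ]
```

Lid shut (flat at z 0.100). The clip sticks straight out at z 0.087, x 0.530–0.572, centred on y ≈ −0.364. Now I go above its end.

```bash
python3 - <<'E'
from h import *
to([.563,-.3635,.102+ZO],.047)
E
```

```text
at [ 0.3954 -0.3715  0.2231] psi 0.0448 -> units [ 3.355e-01 -3.000e-04  2.423e-01] turn -0.0014 rows 6 w -0.0 q6 0.57 t 47.0
```

jog_arm(
  xyz=[
    [0.05, 0, 0],
    [0.07, 0, 0],
    [0.07, 0, 0],
    [0.07, 0, 0],
    [0.05, 0, 0],
    [0.025, 0, 0],
    [0, 0, 0.06],
    [0, 0, 0.08],
    [0, 0, 0.07],
    [0, 0, 0.03],
    [0, 0, 0],
  ],
  turn=[-0.001, 0, 0, 0, 0, 0, 0, 0, 0, 0, 0],
  claw=[0, 0, 0, 0, 0, 0, 0, 0, 0, 0, 0],
)

```text
clock: 47.88
ee_pos: [0.5604, -0.3602, 0.0972]
orientation: [-3.134, 0.007, 0.048]
contact_force: [-0.2, 0.8, -0.4]
grip_width: -0.0002
grip_force: 0.0
```

jog_arm(
  xyz=[
    [0, 0, 0.02],
    [0, 0, 0.02],
    [0, 0, 0.02],
    [0, 0, 0.02],
    [0, 0, 0.02],
    [0, 0, 0.02],
    [0, 0, 0.016],
    [0, 0, 0],
  ],
  turn=[0, 0, 0, 0, 0, 0, 0, 0],
  claw=[0, 0, 0, 0, 0, 0, 0, 0],
)

```text
clock: 48.55
ee_pos: [0.561, -0.3624, 0.0328]
orientation: [-3.139, 0.002, 0.046]
contact_force: [0.9, 0.6, -0.1]
grip_width: 0.0001
grip_force: 0.1
```

```bash
python3 clip.py; python3 - <<'E'
from h import *
to([.5465,-.364,.030+ZO],.047)
E
```

```text
scene lid top z [0.0935 0.1021 0.1266] x [0.4423 0.5803] slope [0.126 0.041]
  blue z 0.015 24 x [0.5292 0.5303 0.5319] y [-0.4235 -0.386 ]
  blue z 0.025 31 x [0.5291 0.53   0.5314] y [-0.4216 -0.3818]
  blue z 0.035 36 x [0.5292 0.53   0.5318] y [-0.4237 -0.3898]
  blue z 0.045 51 x [0.529  0.5303 0.5668] y [-0.4216 -0.3467]
  blue z 0.055 99 x [0.5293 0.5469 0.5688] y [-0.4219 -0.3413]
  blue z 0.065 15 x [0.5315 0.5464 0.5697] y [-0.4074 -0.3409]
  blue z 0.075 21 x [0.5359 0.5398 0.5693] y [-0.3755 -0.3488]
  blue z 0.085 37 x [0.5321 0.5563 0.5739] y [-0.3863 -0.3409]
  blue z 0.095 30 x [0.5524 0.5735 0.5762] y [-0.3967 -0.3279]
  blue z 0.105 11 x [0.5515 0.5716 0.5768] y [-0.4016 -0.3218]
  blue z 0.115 10 x [0.5707 0.5726 0.5794] y [-0.3792 -0.3576]
wrist lid top z [0.0946 0.1161 0.1288] x [0.5525 0.5802] slope [ 0.385 -0.105]
  blue z 0.015 260 x [0.529  0.5293 0.53  ] y [-0.4236 -0.4045]
  blue z 0.025 209 x [0.529  0.5293 0.5301] y [-0.424  -0.3997]
  blue z 0.035 32 x [0.5291 0.5297 0.5301] y [-0.4243 -0.4198]
  blue z 0.045 67 x [0.5511 0.5523 0.5545] y [-0.3853 -0.3408]
  blue z 0.055 423 x [0.5462 0.5504 0.5537] y [-0.3858 -0.3409]
  blue z 0.065 31 x [0.5391 0.5397 0.5684] y [-0.3664 -0.3498]
  blue z 0.075 378 x [0.5348 0.5372 0.5398] y [-0.3669 -0.3627]
  blue z 0.085 163 x [0.5338 0.5349 0.5662] y [-0.3675 -0.3619]
  blue z 0.095 41 x [0.55   0.5525 0.5743] y [-0.3833 -0.3616]
  blue z 0.115 12 x [0.5623 0.5723 0.5793] y [-0.3795 -0.345 ]
side lid top z [0.0901 0.0998 0.1178] x [0.438  0.5668] slope [0.099 0.053]
at [ 0.5621 -0.3634  0.035 ] psi 0.0463 -> units [-0.0311 -0.0003  0.01  ] turn -0.0004 rows 1 w 0.0001 q6 0.78 t 48.7
```

The clip is down to ~0.5 rad, its end at (0.553, z 0.05). Now I push it in against the front.

jog_arm(
  xyz=[
    [0, 0, 0.008],
    [-0.01, 0, 0],
    [-0.01, 0, 0],
    [-0.006, 0, 0],
    [0, 0, 0],
  ],
  turn=[0, 0, 0, 0, 0],
  claw=[0, 0, 0, 0, 0],
)

```text
clock: 49.12
ee_pos: [0.548, -0.3639, 0.0311]
orientation: [-3.141, 0.001, 0.046]
contact_force: [-0.5, -0.4, -0.3]
grip_width: -0.0001
grip_force: 0.0
```

jog_arm(
  xyz=[
    [-0.004, 0, 0],
    [0, 0, 0],
  ],
  turn=[0, 0],
  claw=[0, 0],
)

```text
clock: 49.28
ee_pos: [0.5467, -0.3642, 0.0312]
orientation: [3.141, 0.0, 0.046]
contact_force: [0.3, -0.2, -0.2]
grip_width: -0.0001
grip_force: 0.0
```

jog_arm(
  xyz=[
    [-0.004, 0, 0],
    [0, 0, 0],
  ],
  turn=[0, 0],
  claw=[0, 0],
)

```text
clock: 49.45
ee_pos: [0.5464, -0.3645, 0.0315]
orientation: [3.14, -0.003, 0.046]
contact_force: [3.8, 0.2, 0.1]
grip_width: -0.0002
grip_force: 0.2
```

jog_arm(
  xyz=[
    [-0.006, 0, 0],
    [0, 0, 0],
  ],
  turn=[0, 0],
  claw=[0, 0],
)

```text
clock: 49.62
ee_pos: [0.5464, -0.3653, 0.0326]
orientation: [3.137, -0.009, 0.046]
contact_force: [9.7, -0.2, 1.7]
grip_width: -0.0003
grip_force: 0.3
```

jog_arm(
  xyz=[
    [0.03, 0, 0],
    [0.05, 0, 0],
    [0.05, 0, 0],
    [0, 0, -0.07],
    [0, 0, -0.08],
    [0, 0, -0.08],
    [-0.08, 0, -0.04],
    [-0.08, 0, 0],
    [-0.08, 0, 0],
    [-0.08, 0, 0],
    [0, 0, 0],
    [0, 0, 0],
  ],
  turn=[0, 0, 0, 0, 0, 0, 0, 0, 0, 0, 0, 0],
  claw=[0, 0, 0, 0, 0, 0, 0, 0, 0, 0, 0, 0],
)

```text
clock: 50.62
ee_pos: [0.4475, -0.3682, 0.1647]
orientation: [-3.14, 0.002, 0.044]
contact_force: [0.5, -0.2, 0.4]
grip_width: 0.0
grip_force: 0.0
```

```bash
python3 clip.py; python3 - <<'E'
from h import *
for n in ("side","scene"): 
    c=cam(n); ends(c,[-.145,-.029,.029,.087,.145]); cv2.imwrite(f"pics/end_{n}.png",c["frame"])
show(); print(arm.sense()["clock"])
E
```

```text
scene lid top z [0.0924 0.1005 0.1029] x [0.4402 0.5302] slope [-0.001  0.101]
  blue z 0.015 41 x [0.5292 0.5299 0.5307] y [-0.4225 -0.3783]
  blue z 0.025 40 x [0.5291 0.5298 0.5309] y [-0.4209 -0.3445]
  blue z 0.035 36 x [0.5292 0.5297 0.5314] y [-0.422  -0.3804]
  blue z 0.045 128 x [0.5292 0.5355 0.54  ] y [-0.4204 -0.3425]
  blue z 0.055 135 x [0.5295 0.5343 0.5375] y [-0.4202 -0.3441]
  blue z 0.065 117 x [0.5304 0.5347 0.5376] y [-0.3876 -0.3425]
  blue z 0.075 106 x [0.5313 0.5337 0.5358] y [-0.3831 -0.343 ]
  blue z 0.085 121 x [0.5294 0.5325 0.5353] y [-0.394  -0.3387]
wrist lid top z [0.0994 0.1006 0.1019] x [0.4407 0.527 ] slope [0.014 0.094]
  blue z 0.045 177 x [0.5351 0.5369 0.5384] y [-0.3845 -0.3435]
  blue z 0.085 380 x [0.5293 0.5311 0.533 ] y [-0.3981 -0.3392]
side lid top z [0.0902 0.1004 0.1025] x [0.4374 0.5262] slope [0.02  0.091]
-145 org x -56.0 handle dy -8.0 ztop 26.2 shaft dy -5.2 ztop 21.1
-29 org x -55.3 handle dy -7.4 ztop 26.2 shaft dy -5.2 ztop 21.3
29 org x -54.9 handle dy -6.1 ztop 25.6 shaft dy -3.0 ztop 20.4
87 org x -55.6 handle dy -8.4 ztop 26.0 shaft dy -4.9 ztop 20.4
145 org x -54.8 handle dy -8.0 ztop 26.0 shaft dy -5.5 ztop 19.5
-145 org x -50.4 handle dy -8.4 ztop 25.2 shaft dy -3.2 ztop 20.4
-29 org x -51.2 handle dy -9.9 ztop 25.1 shaft dy -3.1 ztop 19.5
29 org x -49.7 handle dy -8.1 ztop 24.8 shaft dy -0.9 ztop 19.4
87 org x -50.0 handle dy -9.7 ztop 24.9 shaft dy -3.7 ztop 19.5
145 org x -49.6 handle dy -9.3 ztop 24.7 shaft dy -3.9 ztop 20.0
50.9667
```

View pics/end_scene.png

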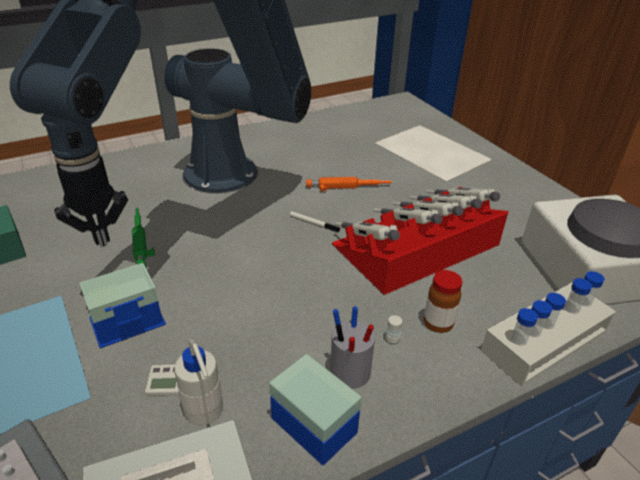

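The clip is down, but I want to be sure it is fully home, so I'll fit its angle against the base front.

```bash
python3 - <<'E'
from h import *
W=np.concatenate([ (lambda c:np.where((c["ok"])[...,None],c["W"],0).reshape(-1,3))(cam("scene")) for _ in range(4)])
d=np.array([np.cos(.047),np.sin(.047)]); s=np.array([-np.sin(.047),np.cos(.047)])
F=W[:,:2]@d; L=W[:,:2]@s; L0=np.array([.5345,-.364])@s
F0=np.array([.5275,-.370])@d
for nm,k in (("clip",abs(L-L0)<.018),("base",(abs(L-L0)>.028)&(abs(L-L0)<.055))):
    k=k&(abs(F-F0)<.03)
    for z in np.arange(.02,.1,.006):
        q=F[k&(abs(W[:,2]-z)<.003)]
        q=q[q>F0-.006]
        if len(q)>10: print(nm,round(z,3),len(q),((np.percentile(q,[20,50,80])-F0)*1000).round(1))
c=cam("scene"); cv2.imwrite("pics/clipz.png",cv2.resize(c["frame"][255:355,70:180],None,fx=5,fy=5,interpolation=cv2.INTER_CUBIC))
E
```

```text
clip 0.02 169 [-1.8 -0.5  0.7]
clip 0.026 174 [-1.9 -0.6  0.5]
clip 0.032 168 [-2.  -0.7  0.5]
clip 0.038 70 [-0.9  0.1  1.3]
clip 0.05 166 [ 8.5 10.6 11.8]
clip 0.056 245 [ 6.9  8.5 10.6]
clip 0.062 198 [6.3 7.5 8.9]
clip 0.068 191 [5.8 7.2 8.7]
clip 0.074 200 [5.5 7.  8.3]
clip 0.08 201 [5.4 6.5 7.8]
clip 0.086 212 [4.4 6.  7.3]
clip 0.092 393 [-1.4  2.9  6.1]
clip 0.098 226 [-2.9 -1.6 -0.1]
base 0.02 259 [-1.9 -0.5  0.8]
base 0.026 266 [-1.8 -0.6  0.5]
base 0.032 261 [-1.9 -0.8  0.4]
base 0.038 258 [-2.  -0.9  0.5]
base 0.044 277 [-2.1 -0.7  0.4]
base 0.05 267 [-1.8 -0.7  0.5]
base 0.056 264 [-1.9 -0.8  0.6]
base 0.062 304 [-2.4 -1.   0.6]
base 0.068 258 [-2.  -0.9  0.2]
base 0.074 285 [-2.1 -0.8  0.4]
base 0.08 264 [-2.  -0.8  0.5]
base 0.086 236 [-1.6 -0.4  1.3]
base 0.092 375 [-1.9 -0.4  1.8]
base 0.098 334 [-3.2 -1.5 -0.2]
```

View pics/clipz.png

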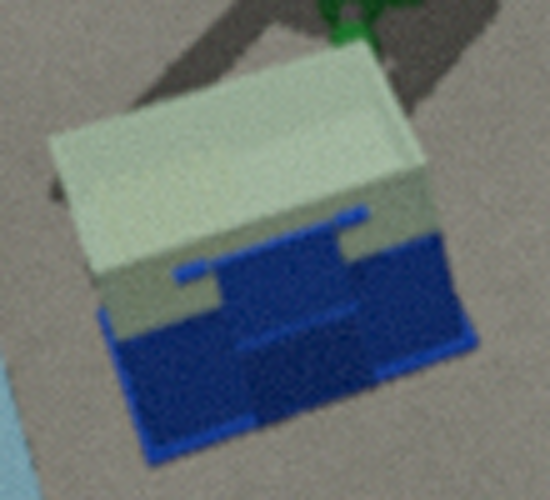

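The clip reads about 0.05 rad off home, and my tip only overlapped its end by 2 mm. I'll push again, lower and more firmly.

jog_arm(
  xyz=[
    [0.07, 0, 0],
    [0.08, 0, 0],
    [0.08, 0, 0],
    [0.032, 0, 0],
    [0, 0, 0.07],
    [0, 0, 0.08],
    [0, 0, 0.08],
    [0, 0, 0.06],
    [0, 0, 0],
    [0, 0, 0],
  ],
  turn=[0, 0, 0, 0, 0, 0, 0, 0, 0, 0],
  claw=[0, 0, 0, 0, 0, 0, 0, 0, 0, 0],
)

```text
clock: 52.05
ee_pos: [0.5796, -0.3614, 0.0178]
orientation: [-3.138, 0.003, 0.046]
contact_force: [-0.0, 0.3, 0.3]
grip_width: 0.0003
grip_force: 0.0
```

jog_arm(
  xyz=[
    [-0.03, 0, 0],
    [-0.02, 0, 0],
    [-0.008, 0, 0],
    [-0.005, 0, 0],
    [0, 0, 0],
  ],
  turn=[0, 0, 0, 0, 0],
  claw=[0, 0, 0, 0, 0],
)

```text
clock: 52.47
ee_pos: [0.5496, -0.3648, 0.0214]
orientation: [3.14, -0.002, 0.046]
contact_force: [0.1, -0.1, 0.0]
grip_width: -0.0002
grip_force: 0.0
```

jog_arm(
  xyz=[
    [-0.006, 0, 0],
    [-0.006, 0, 0],
    [0, 0, 0],
  ],
  turn=[0, 0, 0],
  claw=[0, 0, 0],
)

```text
clock: 52.72
ee_pos: [0.5466, -0.3652, 0.0209]
orientation: [3.138, -0.007, 0.046]
contact_force: [6.7, 1.2, 1.2]
grip_width: 0.0001
grip_force: 0.0
```

jog_arm(
  xyz=[
    [-0.006, 0, 0],
    [-0.006, 0, 0],
    [0, 0, 0],
  ],
  turn=[0, 0, 0],
  claw=[0, 0, 0],
)

```text
clock: 52.97
ee_pos: [0.5468, -0.3666, 0.0228]
orientation: [3.132, -0.019, 0.044]
contact_force: [17.1, 3.7, 2.2]
grip_width: -0.0001
grip_force: 0.0
```

jog_arm(
  xyz=[
    [-0.008, 0, 0],
    [-0.006, 0, 0],
    [0, 0, 0],
    [0, 0, 0],
  ],
  turn=[0, 0, 0, 0],
  claw=[0, 0, 0, 0],
)

```text
clock: 53.3
ee_pos: [0.5466, -0.3713, 0.0258]
orientation: [3.122, -0.032, 0.044]
contact_force: [28.0, 1.2, 4.4]
grip_width: -0.0002
grip_force: 0.0
```

Hard stop at 28 N with no further travel: the clip is home. Back off and do the final check.

jog_arm(
  xyz=[
    [0.04, 0, 0],
    [0.05, 0, 0],
    [0.05, 0, 0],
    [0, 0, -0.07],
    [0, 0, -0.08],
    [0, 0, -0.08],
    [0, 0, -0.08],
    [0, 0, -0.08],
    [-0.05, 0, 0],
    [-0.08, 0, 0],
    [-0.08, 0, 0],
    [-0.08, 0, 0],
    [0, 0, 0],
    [0, 0, 0],
  ],
  turn=[0, 0, 0, 0, 0, 0, 0, 0, 0, 0, 0, 0, 0, 0],
  claw=[0, 0, 0, 0, 0, 0, 0, 0, 0, 0, 0, 0, 0, 0],
)

```text
clock: 54.47
ee_pos: [0.4537, -0.3681, 0.215]
orientation: [-3.141, 0.0, 0.044]
contact_force: [0.6, -0.4, -0.5]
grip_width: -0.0003
grip_force: 0.0
```

```bash
python3 - <<'E'
from h import *
d=np.array([np.cos(.047),np.sin(.047)]); s=np.array([-np.sin(.047),np.cos(.047)])
L0=np.array([.5345,-.364])@s; F0=np.array([.5275,-.370])@d
for cm in ("scene","wrist"):
    W=np.concatenate([cam(cm)["W"].reshape(-1,3) for _ in range(3)]); F=W[:,:2]@d; L=W[:,:2]@s
    k=(abs(L-L0)<.018)&(F>F0-.006)&(F<F0+.03)
    print(cm,[(round(z,3),((np.median(F[k&(abs(W[:,2]-z)<.003)])-F0)*1000).round(1)) for z in np.arange(.038,.1,.006) if (k&(abs(W[:,2]-z)<.003)).sum()>10])
c=cam("scene"); ends(c,[-.145,-.029,.029,.087,.145])
t=c["W"][(abs(c["W"][...,0]-.485)<.03)&(abs(c["W"][...,1]+.367)<.05)&(c["W"][...,2]<.13)]; print("lid z",np.median(t[:,2]).round(4))
print(arm.sense()["clock"],arm.sense()["ee_pos"].round(3))
E
```

```text
scene [(np.float64(0.038), np.float64(-0.5)), (np.float64(0.044), np.float64(-0.1)), (np.float64(0.056), np.float64(9.5)), (np.float64(0.062), np.float64(7.9)), (np.float64(0.068), np.float64(6.4)), (np.float64(0.074), np.float64(5.9)), (np.float64(0.08), np.float64(5.6)), (np.float64(0.086), np.float64(4.5)), (np.float64(0.092), np.float64(4.1)), (np.float64(0.098), np.float64(1.7))]
wrist [(np.float64(0.056), np.float64(8.4)), (np.float64(0.062), np.float64(8.4)), (np.float64(0.068), np.float64(6.3)), (np.float64(0.074), np.float64(5.7)), (np.float64(0.08), np.float64(5.1)), (np.float64(0.086), np.float64(4.5)), (np.float64(0.092), np.float64(-2.8)), (np.float64(0.098), np.float64(1.0))]
-145 org x -50.4 handle dy -8.8 ztop 25.3 shaft dy -1.7 ztop 20.0
-29 org x -49.6 handle dy -9.3 ztop 25.1 shaft dy -3.3 ztop 19.7
29 org x -49.6 handle dy -7.4 ztop 25.0 shaft dy -0.4 ztop 19.8
87 org x -50.5 handle dy -9.4 ztop 25.1 shaft dy -4.7 ztop 19.6
145 org x -50.4 handle dy -9.8 ztop 24.7 shaft dy -4.2 ztop 19.4
lid z 0.1046
54.8167 [ 0.457 -0.368  0.214]
```

The lid reads 4 mm high now: my firm push dragged the clip and lid up a little. I'll press the lid back down near its front edge, then recheck the clip.

```bash
cat > lid.py <<'E'
from h import *
for n in ("scene","side","wrist"):
    c=cam(n); W=c["W"]; t=W[(W[...,0]>.45)&(W[...,0]<.52)&(abs(W[...,1]+.367)<.05)&(W[...,2]<.12)&(W[...,2]>.093)]
    if len(t)>30: p=np.polyfit(t[:,0],t[:,2],1); print(n,len(t),"lid slope",p[0].round(3),"z at hinge .4415:",np.polyval(p,.4415).round(4),"front .525:",np.polyval(p,.525).round(4))
d=np.array([np.cos(.047),np.sin(.047)]); s=np.array([-np.sin(.047),np.cos(.047)]); L0=np.array([.5345,-.364])@s; F0=np.array([.5275,-.370])@d
W=np.concatenate([cam("scene")["W"].reshape(-1,3) for _ in range(3)]); F=W[:,:2]@d; L=W[:,:2]@s; k=(abs(L-L0)<.018)&(F>F0-.006)&(F<F0+.03)
print("clip",[(int(z*1000+.5),float(((np.median(F[k&(abs(W[:,2]-z)<.003)])-F0)*1000).round(1))) for z in np.arange(.038,.1,.006) if (k&(abs(W[:,2]-z)<.003)).sum()>10])
E
python3 lid.py; python3 -c "
from h import *
to([.500,-.366,.090+ZO],.046)"
```

```text
scene 1146 lid slope 0.088 z at hinge .4415: 0.1007 front .525: 0.108
side 1667 lid slope 0.098 z at hinge .4415: 0.1002 front .525: 0.1084
wrist 12867 lid slope 0.096 z at hinge .4415: 0.1002 front .525: 0.1083
clip [(38, -0.7), (44, 0.0), (56, 9.4), (62, 7.9), (68, 6.5), (74, 6.0), (80, 5.5), (86, 4.8), (92, 4.2), (98, 1.7)]
at [ 0.4556 -0.3682  0.2145] psi 0.0467 -> units [ 0.0889 -0.0003  0.2491] turn 0.0004 rows 4 w -0.0003 q6 0.65 t 55.1
```

jog_arm(
  xyz=[
    [0.045, 0, 0.06],
    [0.044, 0, 0.07],
    [0, 0, 0.07],
    [0, 0, 0.04],
    [0, 0, 0.008],
    [0, 0, 0.008],
    [0, 0, 0.006],
    [0, 0, 0],
  ],
  turn=[0, 0, 0, 0, 0, 0, 0, 0],
  claw=[0, 0, 0, 0, 0, 0, 0, 0],
)

```text
clock: 55.78
ee_pos: [0.5005, -0.3671, 0.0855]
orientation: [3.14, -0.002, 0.046]
contact_force: [0.3, -0.1, 0.4]
grip_width: 0.0003
grip_force: 0.0
```

```bash
python3 lid.py
```

```text
scene 1064 lid slope 0.055 z at hinge .4415: 0.0985 front .525: 0.1031
side 1430 lid slope 0.032 z at hinge .4415: 0.0993 front .525: 0.102
wrist 16400 lid slope 0.048 z at hinge .4415: 0.098 front .525: 0.102
clip [(38, -0.1), (50, 7.9), (56, 6.6), (62, 5.9), (68, 6.5), (74, 6.1), (80, 6.1), (86, 6.0), (92, 1.2), (98, -1.4)]
```

Nearly down, with no force yet. I'll press it home.

jog_arm(
  xyz=[
    [0, 0, 0.006],
    [0, 0, 0.006],
    [0, 0, 0],
  ],
  turn=[0, 0, 0],
  claw=[0, 0, 0],
)

```text
clock: 56.33
ee_pos: [0.5006, -0.3673, 0.0845]
orientation: [3.138, -0.002, 0.047]
contact_force: [-7.6, 6.2, 35.6]
grip_width: 0.0003
grip_force: 17.2
```

jog_arm(
  xyz=[
    [0, 0, -0.03],
    [0, 0, -0.08],
    [0, 0, -0.08],
    [0, 0, -0.08],
    [-0.06, 0, 0],
    [-0.06, 0, 0],
    [0, 0, 0],
    [0, 0, 0],
  ],
  turn=[0, 0, 0, 0, 0, 0, 0, 0],
  claw=[0, 0, 0, 0, 0, 0, 0, 0],
)

```text
clock: 57.0
ee_pos: [0.4388, -0.3689, 0.2131]
orientation: [-3.142, -0.0, 0.044]
contact_force: [0.2, -0.4, -0.3]
grip_width: 0.0001
grip_force: 0.0
```

```bash
python3 lid.py
```

```text
scene 1281 lid slope -0.001 z at hinge .4415: 0.1001 front .525: 0.1
side 1571 lid slope 0.001 z at hinge .4415: 0.0999 front .525: 0.1
wrist 13562 lid slope -0.001 z at hinge .4415: 0.0999 front .525: 0.0999
clip [(38, 0.2), (44, 7.8), (50, 7.9), (56, 6.5), (62, 6.5), (68, 6.5), (74, 6.4), (80, 6.1), (86, 6.1), (92, 1.1), (98, -1.0)]
```

The lid is flat at z 0.100. The clip hangs vertical with its lower end at ~0.046, all pipettes are seated, and the arm is clear. Handing in.

```bash
python3 -c "
from h import *
ends(cam('side'),[-.145,-.029,.029,.087,.145]); print(arm.sign_off())"
```

```text
-145 org x -56.6 handle dy -6.6 ztop 26.2 shaft dy -4.8 ztop 20.6
-29 org x -55.4 handle dy -7.6 ztop 26.2 shaft dy -4.6 ztop 20.0
29 org x -54.9 handle dy -6.0 ztop 25.5 shaft dy -3.5 ztop 20.3
87 org x -55.6 handle dy -6.7 ztop 26.0 shaft dy -5.2 ztop 20.6
145 org x -55.4 handle dy -6.5 ztop 25.7 shaft dy -6.5 ztop 21.0
the job is handed in; nothing more can be done
None
```

I handed the job in at about 57 s: all four loose pipettes are seated in the stand beside the one already there, the tip box lid is shut and its clip is closed, and nothing was knocked over. One blemish: a firm push on the clip lifted the lid about 0.09 rad, so I pressed the lid shut again after the clip was down; both then measured fully closed.

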